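# Snap a camera housing sleeve onto the assembly jig

### The job

Lift the white camera housing sleeve out of the rack and stand it upright on the grey pad, and let it go there, so that you can take it again by its two plain sides (its ribbed sides must pass between the jig's towers). Then slide it down over the black spigot of the jig, ribs towards the two blue spring catches, and press it fully home so that both catches click over the ribs; let go and leave it there. Do not disturb the bottle with the red needle cap or the camera back shell behind the work.

Things in the scene. Friction and masses are not known exactly. Their poses are not given: they have to be found in the camera images.
- sleeve_mid (a point): Centre, half-way up, of the loose white housing sleeve: an upright rectangular tube open at both ends, 56 mm along its x, 48 along y, 110 tall, wall 4, 0.12 kg; z up. Each x face bears a clip rib 6 mm proud, 30 mm long, 40 to 46 mm above the foot (68 mm wide over the ribs); above the ribs and on the y faces it is plain. Same after a half turn about z.
- rack_floor (a point): Centre of the fixed rack's floor (100 x 100 mm), 8 mm above the bench. The sleeve starts standing here, axes as the rack's within 2 degrees. Two cheeks, 64 mm long in x, at y = +-28 to +-33 mm rise 97 mm over the floor, so fingers do not fit beside its y faces; its x faces are free but for 6 mm high stops. Lift it 115 mm straight up to clear the cheeks.
- pad: Fixed grey pad, 120 x 120 mm, 6 mm thick; origin at the centre of its underside on the bench, z up. Empty at the start.
- jig_seat (a point): Seat of the fixed jig (base 150 x 90 mm): top of the base plate, 12 mm above the bench, at the foot of the spigot's axis. Home: the sleeve's foot rests on it, sleeve_mid 55 mm above it, sleeve x along jig x (either way round), each rib 2 mm below a catch. Towers at x = +-38 to +-68 mm, within 20 mm of y = 0, rise 83 mm over the seat: no room for fingers at the x faces; y faces are free.
- spigot_top (a point): Top centre of the jig's black spigot, 66 mm above the seat. The spigot is 45 mm in x by 37 mm in y (1.5 mm play each side inside the sleeve), straight for 60 mm, its last 6 mm a 45 degree lead-in. Axes as the jig's.
- catch_a (a joint): Slide of the blue spring catch in the tower on the jig's +x side, m: 0 sprung out (at rest, or clicked over a rib), its nose 30 mm from the axis; up to 0.009 pushed back; 2 N at rest plus 500 N/m; returns by itself. The ribs meet the slopes when the foot is about 18 mm above the seat; 10 to 20 N downward in all drives them past both catches.
- catch_b (a joint): The same for the catch on the jig's -x side.
- tape: Roll of brown kraft tape lying flat, 90 mm across, 24 mm high, fixed to the bench; origin at the centre of its underside.
- bottle: Bystander: upright white dispensing bottle with a red needle cap, 44 mm across, 140 mm tall, loose; origin at the centre of its underside.
- shell: Bystander: loose white camera back shell with a green board on it, 127 x 74 x 32 mm with its wires; origin at the centre of its underside.
- pinbox: Shallow grey plastic box with loose pins in it, 58 x 86 x 16 mm, fixed to the bench; origin at the centre of its underside.
- hanging_cable (a point): A point of a black mains adapter and its stiff vertical cable, fixed, up to 50 mm across, that hang here from 0.1 m above the bench to well over 0.8 m, right of the work: swing no part of the arm through it. Also keep clear of the two fixed stacks of black trays with circuit boards between the robot and the work, 233 mm high, which end at x = 0.53 m.
Not all that is in view belongs to the job. What is shaped like the part that bears sleeve_mid but purple or yellow is not meant.

How it is judged (in metres and radians):
On the way, in this order (a step that is already met when the one before it is completed fails the run):
1. the sleeve stands upright on the pad, let go (horizontal distance between sleeve_mid and pad below 0.045 m and height (world z) of sleeve_mid between 0.057 and 0.064 m and angle between sleeve_mid's own z axis and vertical below 0.1 rad and contact force between the fingers and sleeve below 0.1 N and linear speed of sleeve below 0.03 m/s), for 0.2 s.
2. the sleeve has started down over the spigot (horizontal distance between sleeve_mid and jig_seat below 0.006 m and z of sleeve_mid in the frame of jig_seat below 0.113 m and angle between sleeve_mid's own z axis and vertical below 0.1 rad), for 0.05 s.
At the end, for the whole second after the job is handed in: The sleeve stands on the jig's seat over the spigot: its centre within 5 mm of the spigot's axis and 52 to 57.5 mm above the seat, upright within 0.05 rad, at rest and released, and both catches sprung back to within 2 mm of their rest position (horizontal distance between sleeve_mid and jig_seat below 0.005 m and z of sleeve_mid in the frame of jig_seat between 0.052 and 0.0575 m and angle between sleeve_mid's own z axis and vertical below 0.05 rad and value of joint each of catch_a, catch_b below 0.002 m and linear speed of sleeve below 0.02 m/s and contact force between the fingers and sleeve below 0.1 N); the robot touches nothing.
It fails at once if the bottle is moved more than 30 mm (distance of bottle from where it was at the start of the episode above 0.03 m).
It fails at once if the camera back shell is moved more than 30 mm (distance of shell from where it was at the start of the episode above 0.03 m).
It also fails if it takes over 72 s, if anything falls off the work surface, if the arm or the gripper's body presses on something with over 40 N, if the wrist force passes 120 N, or if a joint passes its speed limit or range.

### The arm

A 6-joint arm with a two-finger parallel gripper is mounted at the origin on the work surface; the furniture and walls round the work are solid. World frame = base frame: x ahead of the robot, y to its left, z up, the work surface at z = 0. Lengths are in m, angles in degrees, forces in N, time in s.
With the tool pointing down it reaches from about 0.25 to 0.725 m from the base axis. Payload 9.7 kg.
Tool frame: the origin (TCP) lies between the finger pads; the fingertips stand 11 mm ahead of it and the grasp point (between the pads) lies 8 mm behind it; z points along the fingers, y is the direction in which the jaws open and shut (so a half turn about z gives the same grasp; the last joint's range is limited). The gripper opens to 85 mm and grips with 20 to 120 N. Pads are 22 mm wide; open, the fingers measure 114 mm over their backs; the gripper's body (76 mm by 85 mm) begins 54 mm behind the grasp point. The pads swing forward as they close: fully open they stand 13 mm farther back than shut.
Start: joints at [0, 4.979, 10.078, 95.1, 0, 90], TCP at [0.55, -0, 0.242] pointing down, gripper open.
Joint ranges: [-179.16, 179.16], [-48.56, 103.87], [-65.8, 70.77], [-126.05, 130.52], [-82.76, 87.17], [-180, 180]. Speed limits (degrees/s): [127.2, 127.2, 147.25, 180, 180, 180].

### API

Orientations are given as [roll, pitch, yaw] about the fixed x, y, z axes, in that order (R = Rz(yaw) Ry(pitch) Rx(roll)).
In Python, from workcell import bot gives the robot as it stands.
- The arm moves only by the tool play_rows, never from a script. Its argument "targets" is a list of rows, each an object of numbers: "fingers": the gripper command: -1 is shut, 1 is fully open, values between are in proportion; "x", "y", "z": the shift along the tool's x, y, z in m; "wx", "wy", "wz": the turn, a rotation vector about the tool's x, y, z in degrees. In form: [{"fingers": .., "x": .., "y": .., "z": .., "wx": .., "wy": .., "wz": ..}, ...]. A call has 1 to 20 rows; each row is the pose to reach, as a shift and turn from the pose commanded when the call began, along the tool's axes at that moment; what a row does not reach only later rows make up. A row lasts 1/12 s, in which the tool goes at most 41.7 mm and 7.16 degrees, less where a joint would pass 70% of its speed; a pose out of reach is approached as far as the arm can. A call with a gripper value outside its range is refused whole. The fingers move at their own pace and stop on an object; "grip_force" is the grip in N (left out, the last holds). Time passes only in rows, so rows that repeat a pose let the fingers close. It gives the time, the measured TCP pose, the force and the opening at its end, in the units of the state.
- bot.get_obs(): the state, without advancing time (a new reading comes with each control period).
- bot.camera(name): name is "scene" or "side" or "wrist"; returns (picture, depth): 400x640x3 uint8, blue, green, red; 400x640 float32, m along the optical axis (not along the pixel's ray), 0 where there is no reading.
- bot.get_calibration(name): a dict with "fx", "fy", "cx", "cy" (pixels), "camera_from_world" (4x4, takes a point from world to camera coordinates). Camera axes: x right, y down, z forward; pixel columns grow to the right and rows downward; lengths in m; the calibration is good to about 2 mm. The wrist camera is an equidistant fisheye: a pixel r from the principal point sees the ray r / f radians off the axis. A picture is of the moment at which its call begins: read the wrist's pose just before it. get_calibration takes no time and is no camera call; for the wrist camera it gives the pose at the moment of the call.
- bot.job_done(): hands the job in, once; it reports no verdict.
Trained networks look in the newest picture that a camera, given by its name, has taken for a name from the list of things; names that differ only in an ending like _2 or _b are one class to them, and where a whole thing is asked for, a point or a joint stands for the part that bears it (a point fixed in the world has none). Each returns a list of dicts, best first, with "confidence" (0 to 1); they miss things now and then, are a little off and sometimes report something else, mostly with a low value. They report only what shows in the picture. A call takes as long as a camera call. They do not tell look-alikes from the thing itself.
- bot.look_for(query, camera): "extent" ([left, top, right, bottom] in pixels, round what is visible of it).
- bot.outline_of(query, camera): "region" (400x640 bool, what is visible of it) and "extent" ([left, top, right, bottom] in pixels, round what is visible of it).
- bot.place_of(query, camera): "point" ([row, column] in pixels: a listed point, or the origin of a listed thing).
The state is a dict: "time": time; "q": joint angles; "qd": joint speeds; "joint_efforts": joint torques, N m; "ee_pos": TCP position; "tcp_rot": TCP orientation; "wrist_force": force on the tool from outside, world axes, zero at the start; "torque": the same for the moment, N m; "opening": finger opening in m.
Only numpy, scipy, OpenCV 4.12 (cv2) and the standard library are available. Lean on these libraries where they do the work, as an engineer would, in place of code of your own. Each camera call takes 0.05 s, during which the arm holds its last target.

## Working session

There is one attempt and no reset: what is moved stays moved. The work goes in short steps, Python scripts to look and compute and a tool call to move; the robot and the scene stay as the last step left them, time stands still between calls to the robot, and variables do not carry over. Pictures are saved under pics/ and viewed, and the job is handed in when it is done.

Besides the shell and the picture viewer there is one more tool, called after "Emit:" by a JSON object that holds its "fn" and its "kwargs". play_rows: Moves the arm, as the interface text tells. Its arguments: {"type":"object","properties":{"targets":{"type":"array","items":{"type":"object","properties":{"fingers":{"type":"number"},"x":{"type":"number"},"y":{"type":"number"},"z":{"type":"number"},"wx":{"type":"number"},"wy":{"type":"number"},"wz":{"type":"number"}}}},"grip_force":{"type":"number"}},"required":["targets"]}

```bash
mkdir -p pics; ls; cat > h.py <<'E'
import numpy as np, cv2
from workcell import bot
def shot(cam,name):
    p,d=bot.camera(cam); cv2.imwrite(f'pics/{name}.png',p); np.save(f'pics/{name}_d.npy',d); return p,d
def unproj(cam,r,c,z,cal=None):
    k=cal or bot.get_calibration(cam); T=np.linalg.inv(np.array(k['camera_from_world']))
    P=np.array([(c-k['cx'])/k['fx']*z,(r-k['cy'])/k['fy']*z,z,1]); return (T@P)[:3]
def ray_z(cam,r,c,zw):
    k=bot.get_calibration(cam); T=np.linalg.inv(np.array(k['camera_from_world']))
    d=T[:3,:3]@np.array([(c-k['cx'])/k['fx'],(r-k['cy'])/k['fy'],1]); o=T[:3,3]
    return o+d*(zw-o[2])/d[2]
def cloud(cam,d):
    k=bot.get_calibration(cam); T=np.linalg.inv(np.array(k['camera_from_world']))
    v,u=np.mgrid[:400,:640]
    P=np.stack([(u-k['cx'])/k['fx']*d,(v-k['cy'])/k['fy']*d,d],-1)
    return P@T[:3,:3].T+T[:3,3]
E
python3 - <<'E'
from h import *
np.set_printoptions(precision=4,suppress=True)
print(bot.get_obs())
for cam in ['scene','side','wrist']:
    shot(cam,cam+'0'); k=bot.get_calibration(cam); print(cam,k['fx'],k['fy'],k['cx'],k['cy'],np.array(k['camera_from_world']))
    for n in (['sleeve_mid','rack_floor','pad','jig_seat','spigot_top'] if cam!='wrist' else ['sleeve_mid']):
        print(n,[(r['point'],round(r['confidence'],2)) for r in bot.place_of(n,cam)][:4])
E
```

```text
pics
{'time': 0.0, 'q': array([-0.0022,  5.0117, 10.0349, 95.0984, -0.0007, 90.    ]), 'qd': array([ 0.0025, -0.0698, -0.0227,  0.0015,  0.022 ,  0.0422]), 'joint_efforts': array([  0.0008, -52.0392,  46.4803,   0.0164,   0.    ,  -0.0001]), 'ee_pos': array([ 0.5498, -0.    ,  0.2416]), 'tcp_rot': array([-179.9248,    0.0007,   89.9978]), 'wrist_force': array([ 0.4953, -0.2112, -0.3578]), 'torque': array([-0.0384,  0.0832,  0.0014]), 'opening': 0.08515248621733988}
scene 363.694873156577 363.694873156577 314.48839692076194 203.4536231085288 [[-0.9179  0.3966 -0.0102  0.5418]
 [ 0.2301  0.5114 -0.828   0.0423]
 [-0.3232 -0.7624 -0.5607  1.5279]
 [ 0.      0.      0.      1.    ]]
sleeve_mid [([332.8, 315.1], 0.98), ([245.5, 305.5], 0.65), ([351.0, 371.1], 0.61), ([312.1, 345.1], 0.5)]
rack_floor [([259.1, 304.8], 0.79)]
pad [([308.7, 347.4], 0.8), ([259.6, 303.0], 0.42), ([274.6, 260.9], 0.31)]
jig_seat [([216.7, 289.3], 0.74)]
spigot_top [([205.7, 288.9], 0.96)]
side 481.25131585036837 481.25131585036837 320.12723224473933 194.55415805911542 [[ 0.7733 -0.634   0.0078 -0.431 ]
 [-0.5602 -0.6889 -0.4601  0.4125]
 [ 0.2971  0.3514 -0.8878  1.6263]
 [ 0.      0.      0.      1.    ]]
sleeve_mid [([192.6, 329.8], 0.85), ([120.8, 260.7], 0.58), ([226.9, 346.7], 0.56)]
rack_floor [([201.7, 329.5], 0.76)]
pad [([163.7, 284.2], 0.44), ([203.3, 330.2], 0.23)]
jig_seat [([261.4, 374.3], 0.55)]
spigot_top []
wrist 309.70691628693146 309.70691628693146 320.07408623684705 198.8926512286796 [[ 1.      0.0003 -0.0001 -0.5501]
 [ 0.0003 -0.9498  0.3129 -0.041 ]
 [-0.     -0.3129 -0.9498  0.3807]
 [ 0.      0.      0.      1.    ]]
sleeve_mid [([145.0, 402.1], 0.77), ([252.6, 374.8], 0.74)]
```

View pics/scene0.png

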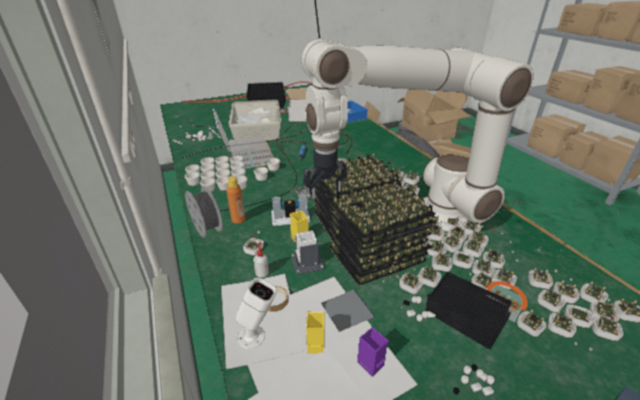

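View pics/side0.png

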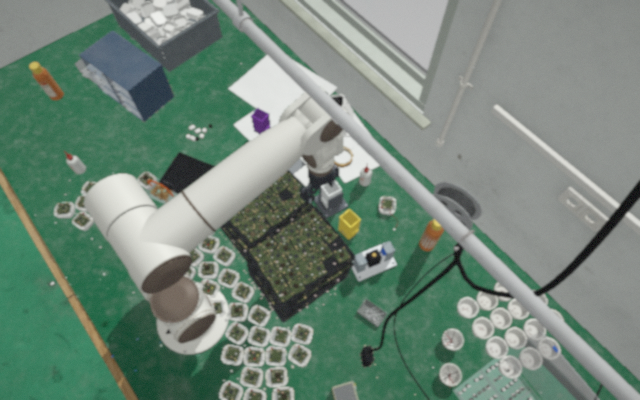

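View pics/wrist0.png

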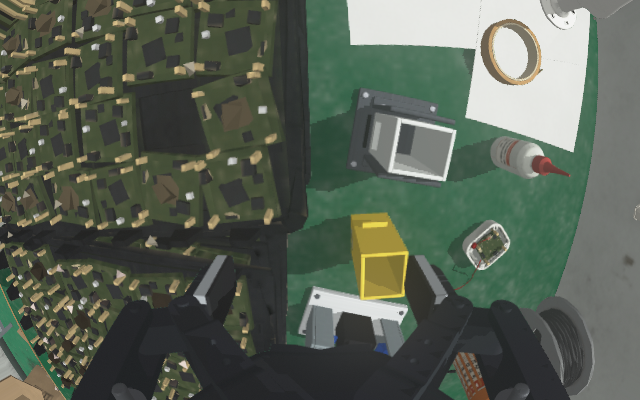

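The white sleeve is in the rack at scene (306,248), wrist (415,150). Look-alikes: yellow at scene (300,225) and (315,332), purple at (372,350), and a white camera stand at (255,310). The jig is at scene (290,210), wrist (355,325), and the grey pad at scene (347,309). Next I'll build a height map from depth.

```bash
cat >> h.py <<'E'
def wcloud(d,k):
    T=np.linalg.inv(np.array(k['camera_from_world']))
    v,u=np.mgrid[:400,:640]
    a=(u-k['cx'])/k['fx'];b=(v-k['cy'])/k['fy'];th=np.hypot(a,b);s=np.where(th>1e-6,np.tan(np.minimum(th,1.5))/np.maximum(th,1e-6),1)
    P=np.stack([a*s*d,b*s*d,d],-1)
    return P@T[:3,:3].T+T[:3,3]
E
python3 - <<'E'
from h import *
np.set_printoptions(precision=4,suppress=True)
obj=['sleeve_mid','pad','bottle','shell','tape','pinbox','catch_a']
S=np.load('pics/scene0_d.npy');D=np.load('pics/side0_d.npy');W=np.load('pics/wrist0_d.npy')
k=bot.get_calibration('wrist')
cw=wcloud(W,k); cs=cloud('scene',S); cd=cloud('side',D)
# heightmaps 2mm/pixel, x .35-.95, y -.35..+.45
vis=[]
for n,c in (('scene',cs),('side',cd),('wrist',cw)):
    p=c.reshape(-1,3); img=cv2.imread(f'pics/{n}0.png').reshape(-1,3)
    dd={'scene':S,'side':D,'wrist':W}[n].ravel()
    m=(dd>0)&(p[:,0]>.45)&(p[:,0]<.95)&(p[:,1]>-.3)&(p[:,1]<.5)&(p[:,2]<.26)&(p[:,2]>-.02)
    p=p[m];img=img[m]
    o=np.argsort(p[:,2]);p=p[o];img=img[o]
    H=np.zeros((400,250,3),np.uint8)
    r=((.5-p[:,1])/.002).astype(int);cc=((p[:,0]-.45)/.002).astype(int)
    H[r,cc]=img
    Z=np.zeros((400,250),np.uint8);Z[r,cc]=np.clip(p[:,2]*1000,0,255)
    vis.append(np.hstack([H]));np.save(f'pics/Z{n}.npy',Z)
cv2.imwrite('pics/top.png',np.hstack(vis))
for n in ['rack_floor','jig_seat','spigot_top','pad']:
    for cam,zz in (('scene',{'rack_floor':.008,'jig_seat':.012,'spigot_top':.078,'pad':0}),('side',{'rack_floor':.008,'jig_seat':.012,'spigot_top':.078,'pad':0})):
        for r in bot.place_of(n,cam)[:2]:
            print(n,cam,round(r['confidence'],2),r['point'],ray_z(cam,*r['point'],zz[n]))
for n in obj[2:]:
  for cam in ['scene','side']:
    for r in bot.place_of(n,cam)[:2]:
        print(n,cam,round(r['confidence'],2),r['point'],ray_z(cam,*r['point'],0))
E
```

```text
rack_floor scene 0.79 [259.1, 304.8] [0.6404 0.0293 0.008 ]
rack_floor side 0.76 [201.7, 329.5] [0.6345 0.0383 0.008 ]
jig_seat scene 0.74 [216.7, 289.3] [ 0.6046 -0.2285  0.012 ]
jig_seat side 0.55 [261.4, 374.3] [ 0.6047 -0.2455  0.012 ]
spigot_top scene 0.96 [205.7, 288.9] [ 0.6086 -0.2128  0.078 ]
pad scene 0.8 [308.7, 347.4] [0.6011 0.2805 0.    ]
pad scene 0.42 [259.6, 303.0] [0.6442 0.021  0.    ]
pad side 0.44 [163.7, 284.2] [0.6059 0.2836 0.    ]
pad side 0.23 [203.3, 330.2] [ 0.635   0.0343 -0.    ]
bottle scene 0.73 [269.9, 261.1] [0.7966 0.01   0.    ]
bottle side 0.54 [184.8, 364.8] [0.7903 0.0111 0.    ]
bottle side 0.49 [260.6, 373.2] [ 0.6076 -0.2385  0.    ]
shell scene 0.52 [242.1, 255.5] [ 0.7737 -0.1427  0.    ]
shell side 0.84 [216.0, 389.2] [ 0.7725 -0.1461  0.    ]
shell side 0.18 [180.6, 362.8] [0.7967 0.0299 0.    ]
tape scene 0.58 [304.6, 275.2] [ 0.7997  0.1752 -0.    ]
tape side 0.67 [160.0, 341.9] [0.7945 0.1525 0.    ]
pinbox scene 0.54 [193.6, 303.1] [ 0.48  -0.387  0.   ]
pinbox side 0.61 [313.1, 370.2] [ 0.4733 -0.3712  0.    ]Traceback (most recent call last):
  File "<stdin>", line 27, in <module>
ValueError: it knows: bottle, hanging_cable, jig_seat, pad, pinbox, rack_floor, shell, sleeve_mid, spigot_top, tape
```

View pics/top.png

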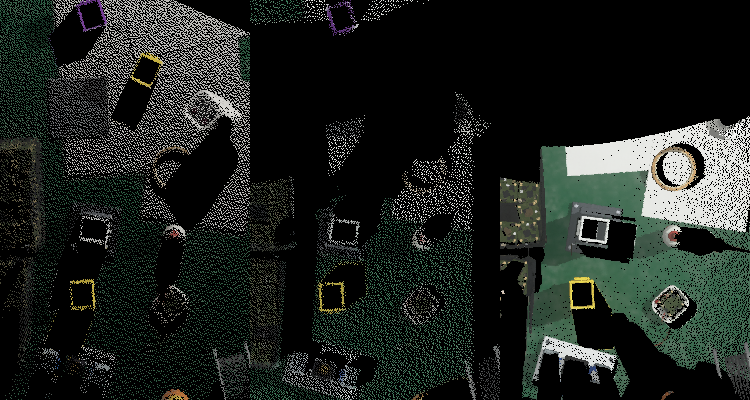

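```bash
python3 - <<'E'
from h import *
np.set_printoptions(precision=4,suppress=True)
W=np.load('pics/wrist0_d.npy');k=bot.get_calibration('wrist');cw=wcloud(W,k)
S=np.load('pics/scene0_d.npy');cs=cloud('scene',S);D=np.load('pics/side0_d.npy');cd=cloud('side',D)
def rect(p,t):
    r=cv2.minAreaRect((p[:,:2]*1000).astype(np.float32)); print(t,len(p),r,'z',np.median(p[:,2]),p[:,2].min(),p[:,2].max())
for n,c in (('wrist',cw),('scene',cs),('side',cd)):
    box=lambda x0,x1,y0,y1,z0,z1:c[(c[...,0]>x0)&(c[...,0]<x1)&(c[...,1]>y0)&(c[...,1]<y1)&(c[...,2]>z0)&(c[...,2]<z1)]
    print(n)
    for t,b in (('sleeve top',(.58,.70,-.02,.11,.112,.13)),('cheeks',(.55,.72,-.05,.13,.098,.110)),('rackfloor',(.55,.72,-.05,.13,.006,.011)),('tower top',(.5,.72,-.35,-.12,.088,.105)),('jig base',(.5,.72,-.35,-.12,.009,.015)),('spig',(.5,.72,-.35,-.12,.072,.082)),('pad',(.53,.68,.2,.38,.003,.009))):
        p=box(*b)
        if len(p)>8: rect(p,t)
for cam in ['scene','side']:
    print(cam,[(r['extent'],r['confidence']) for r in bot.look_for('hanging_cable',cam)],bot.place_of('hanging_cable',cam))
c=cs; m=(c[...,2]>.3)&(c[...,2]<.7)&(c[...,0]>.45)&(c[...,0]<1)&(c[...,1]<-.1)&(c[...,1]>-.7);print(np.median(c[m],0) if m.any() else 0,m.sum())
p=cv2.imread('pics/scene0.png')[170:290,230:360];cv2.imwrite('pics/c1.png',cv2.resize(p,None,fx=5,fy=5,interpolation=2))
p=cv2.imread('pics/wrist0.png')[60:370,280:480];cv2.imwrite('pics/c2.png',cv2.resize(p,None,fx=1.9,fy=1.9,interpolation=2))
E
```

```text
wrist
sleeve top 1180 ((638.3778076171875, 40.06317901611328), (48.58338928222656, 56.76947784423828), 82.17803192138672) z 0.11801322384752444 0.11200474914777692 0.12105322582429046
cheeks 1253 ((637.2960815429688, 40.29762268066406), (66.76213836669922, 63.42060470581055), 81.66336822509766) z 0.10503111949912242 0.0980041967364566 0.10993841414107752
rackfloor 2578 ((637.2884521484375, 40.224151611328125), (100.91170501708984, 99.99159240722656), 81.38174438476562) z 0.008464250058091954 0.006021903601887646 0.010995428157778708
tower top 170 ((592.5847778320312, -215.12139892578125), (11.096571922302246, 113.20936584472656), 77.835205078125) z 0.09299450141112334 0.08810905314884165 0.09704368736779845
jig base 2070 ((569.952880859375, -220.20556640625), (116.73340606689453, 206.32350158691406), 62.86748504638672) z 0.012522403596025633 0.009019981425919532 0.01499719384634346
spig 328 ((595.265625, -228.40045166015625), (30.46193504333496, 125.0645523071289), 74.8962173461914) z 0.0752481988238149 0.07206372881669598 0.08194717947888358
pad 133 ((630.599609375, 204.241729736328
[... 2074 characters left out ...]
ig base 277 ((606.9251098632812, -233.4961395263672), (213.9340057373047, 226.7283477783203), 1.3045779466629028) z 0.011787058770434289 0.009025976615029352 0.014989091082599604
spig 148 ((613.4885864257812, -192.13177490234375), (141.7109375, 137.53501892089844), 73.05941772460938) z 0.07686080848756072 0.07204349778440955 0.08157930335514973
pad 99 ((637.6698608398438, 231.39793395996094), (68.00395965576172, 62.04058837890625), 0.9278906583786011) z 0.00572389189800071 0.003046608066118228 0.008640875737062403Traceback (most recent call last):
  File "<stdin>", line 14, in <module>
ValueError: it knows: bottle, catch, jig_seat, pad, pinbox, rack_floor, shell, sleeve_mid, spigot_top, tape
```

```bash
python3 - <<'E'
from h import *
np.set_printoptions(precision=4,suppress=True)
S=np.load('pics/scene0_d.npy');cs=cloud('scene',S);D=np.load('pics/side0_d.npy');cd=cloud('side',D)
# adapter near side px (367,355), cable near (385,330),(430,290)
for (r,c) in [(355,367),(350,368),(330,387),(319,393),(300,415),(285,432),(255,459),(262,463),(230,500)]:
    print('side',r,c,D[r,c],cd[r,c])
for c,t in ((cs,'scene'),(cd,'side')):
    m=(c[...,2]>.1)&(c[...,2]<.8)&(c[...,0]>.3)&(c[...,0]<.9)&(c[...,1]<-.28)&(c[...,1]>-.7)
    q=c[m]; print(t,len(q)); 
    for z in np.arange(.1,.8,.1):
        s=q[(q[:,2]>z)&(q[:,2]<z+.1)]
        if len(s): print(round(z,1),len(s),np.median(s,0),s.min(0),s.max(0))
p=cv2.imread('pics/scene0.png')[170:290,230:360];cv2.imwrite('pics/c1.png',cv2.resize(p,None,fx=5,fy=5,interpolation=2))
p=cv2.imread('pics/side0.png')[150:370,300:480];cv2.imwrite('pics/c2.png',cv2.resize(p,None,fx=2.7,fy=2.7,interpolation=2))
p=cv2.imread('pics/wrist0.png')[60:370,280:480];cv2.imwrite('pics/c3.png',cv2.resize(p,None,fx=1.9,fy=1.9,interpolation=2))
E
```

```text
side 355 367 1.3718003 [ 0.3359 -0.4783  0.2098]
side 350 368 1.3757583 [ 0.3468 -0.47    0.2122]
side 330 387 1.6177349 [ 0.4806 -0.4483 -0.0069]
side 319 393 1.6327379 [ 0.521  -0.4344 -0.0049]
side 300 415 1.6597278 [ 0.6236 -0.4353 -0.0013]
side 285 432 0.80311954 [ 0.3796 -0.5007  0.856 ]
side 255 459 0.68822885 [ 0.3908 -0.5042  0.9878]
side 262 463 1.7203233 [ 0.8522 -0.4459  0.0028]
side 230 500 1.9229499 [ 1.1289 -0.4381 -0.1297]
scene 433
0.1 330 [ 0.8027 -0.2932  0.1514] [ 0.7716 -0.3277  0.1006] [ 0.8998 -0.2803  0.2   ]
0.2 16 [ 0.7981 -0.3104  0.2019] [ 0.7836 -0.3216  0.2   ] [ 0.8135 -0.2989  0.2032]
0.6 41 [ 0.3637 -0.4736  0.6682] [ 0.3553 -0.4821  0.6362] [ 0.3704 -0.4652  0.6992]
0.7 46 [ 0.3694 -0.4803  0.7328] [ 0.3644 -0.4888  0.7   ] [ 0.3766 -0.4691  0.7661]
side 939
0.1 447 [ 0.7839 -0.3211  0.1558] [ 0.3209 -0.5021  0.1006] [ 0.8998 -0.2802  0.2   ]
0.2 183 [ 0.341  -0.4783  0.2079] [ 0.3214 -0.5013  0.2005] [ 0.7945 -0.2984  0.2908]
0.3 29 [ 0.3426 -0.4912  0.3514] [ 0.3408 -0.4965  0.3002] [ 0.3468 -0.4823  0.3977]
0.4 54 [ 0.3477 -0.4864  0.4534] [ 0.3435 -0.4954  0.4016] [ 0.3529 -0.4753  0.4995]
0.5 57 [ 0.3527 -0.474   0.5536] [ 0.3489 -0.4802  0.5033] [ 0.3579 -0.4674  0.5994]
0.6 74 [ 0.3594 -0.476   0.6556] [ 0.3536 -0.4848  0.6001] [ 0.3665 -0.4683  0.6997]
0.7 95 [ 0.3677 -0.4872  0.7538] [ 0.3622 -0.4955  0.7035] [ 0.3747 -0.4774  0.7993]
```

View pics/c1.png

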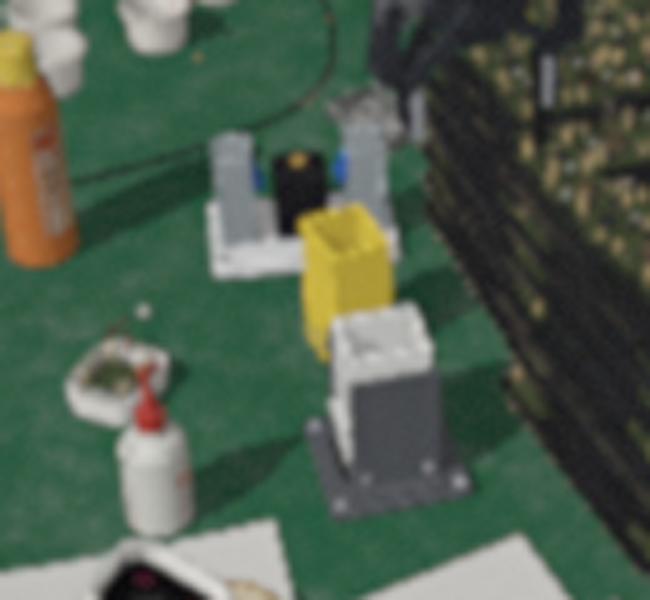

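View pics/c2.png

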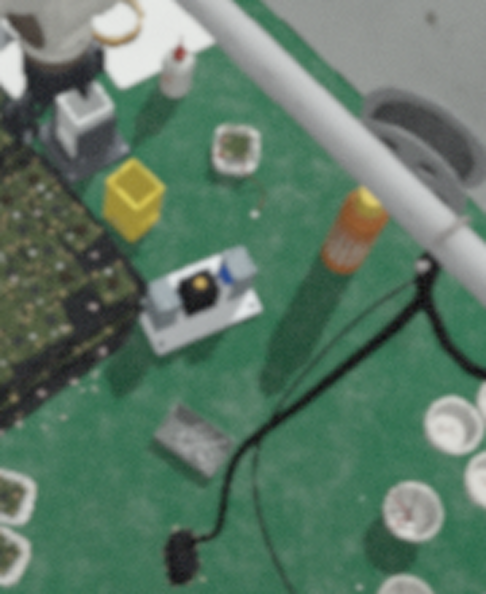

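View pics/c3.png

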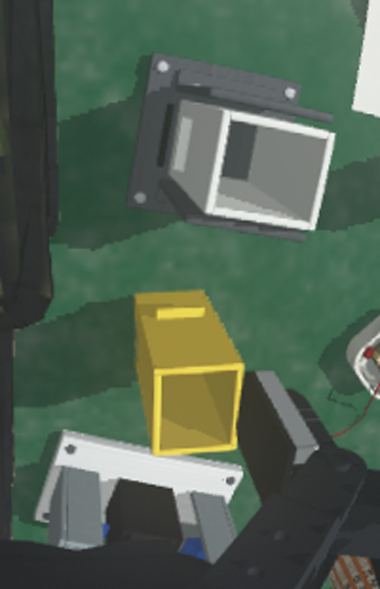

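Layout:

| Item | Position (m) | Angle |
|---|---|---|
| White sleeve (between grey cheeks, ribs towards ±x world) | (0.638, 0.040) | about −8° |
| Jig | about (0.605, −0.235) | about −12° |
| Cable | about (0.34, −0.48) | – |
| Pad | about (0.603, 0.282) | – |

I'll move above the sleeve first.

Emit:
{"fn": "play_rows", "kwargs": {"targets": [{"fingers":1,"x":0.01,"y":0.022,"z":0,"wz":2},{"fingers":1,"x":0.02,"y":0.044,"z":0,"wz":4},{"fingers":1,"x":0.03,"y":0.066,"z":0,"wz":6},{"fingers":1,"x":0.04,"y":0.088,"z":0,"wz":8},{"fingers":1,"x":0.04,"y":0.088,"z":0.02,"wz":8},{"fingers":1,"x":0.04,"y":0.088,"z":0.04,"wz":8},{"fingers":1,"x":0.04,"y":0.088,"z":0.06,"wz":8},{"fingers":1,"x":0.04,"y":0.088,"z":0.06,"wz":8}]}}

```text
$.targets[0]: bad value
```

```bash
python3 - <<'E'
from h import *
np.set_printoptions(precision=4,suppress=True)
o=bot.get_obs();print(o['time'],o['q'],o['ee_pos'],o['tcp_rot'])
k=bot.get_calibration('wrist');p,d=shot('wrist','w1');c=wcloud(d,k)
m=(c[...,0]>.58)&(c[...,0]<.70)&(c[...,1]>-.02)&(c[...,1]<.11)&(c[...,2]>.112)&(c[...,2]<.125)
print(cv2.minAreaRect((c[m][:,:2]*1000).astype(np.float32)))
E
```

```text
1.5 [ 0.002   4.9783 10.0793 95.0989 -0.0005 89.9987] [0.55   0.     0.2423] [179.9979   0.0005  90.0033]
((638.6077880859375, 40.08464431762695), (48.689292907714844, 57.05754470825195), 81.89808654785156)
```

View pics/w1.png

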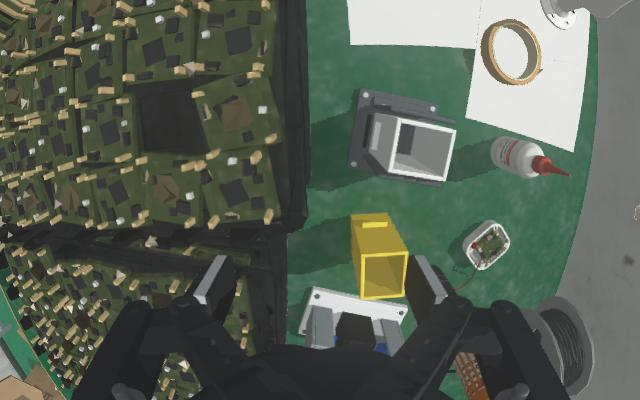

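The arm hasn't moved (the picture matches the first one). The rows probably need all seven fields, so I'll resend them that way.

Emit:
{"fn": "play_rows", "kwargs": {"targets": [{"fingers":1,"x":0.01,"y":0.022,"z":0,"wx":0,"wy":0,"wz":2},{"fingers":1,"x":0.02,"y":0.044,"z":0,"wx":0,"wy":0,"wz":4},{"fingers":1,"x":0.03,"y":0.066,"z":0,"wx":0,"wy":0,"wz":6},{"fingers":1,"x":0.04,"y":0.088,"z":0,"wx":0,"wy":0,"wz":8},{"fingers":1,"x":0.04,"y":0.088,"z":0.02,"wx":0,"wy":0,"wz":8},{"fingers":1,"x":0.04,"y":0.088,"z":0.04,"wx":0,"wy":0,"wz":8},{"fingers":1,"x":0.04,"y":0.088,"z":0.06,"wx":0,"wy":0,"wz":8},{"fingers":1,"x":0.04,"y":0.088,"z":0.06,"wx":0,"wy":0,"wz":8}]}}

```text
time: 2.22
ee_pos: [0.6367, 0.04, 0.1776]
tcp_rot: [-179.6, 0.1, 82.0]
wrist_force: [-0.9, -0.3, -1.9]
opening: 0.0853
```

```bash
python3 - <<'E'
from h import *
np.set_printoptions(precision=4,suppress=True)
o=bot.get_obs();print(o['time'],o['q'],o['ee_pos'],o['tcp_rot'])
k=bot.get_calibration('wrist');p,d=shot('wrist','w1');c=wcloud(d,k)
m=(c[...,0]>.58)&(c[...,0]<.70)&(c[...,1]>-.02)&(c[...,1]<.11)&(c[...,2]>.112)&(c[...,2]<.125)
print(cv2.minAreaRect((c[m][:,:2]*1000).astype(np.float32)))
E
```

```text
2.2167 [  3.5981  16.8325  16.5812  90.1096  -0.001  101.588 ] [0.6367 0.04   0.1776] [-179.6467    0.0735   82.0103]
((638.7377319335938, 40.00389862060547), (49.62561798095703, 56.25892639160156), 81.54322814941406)
```

View pics/w1.png

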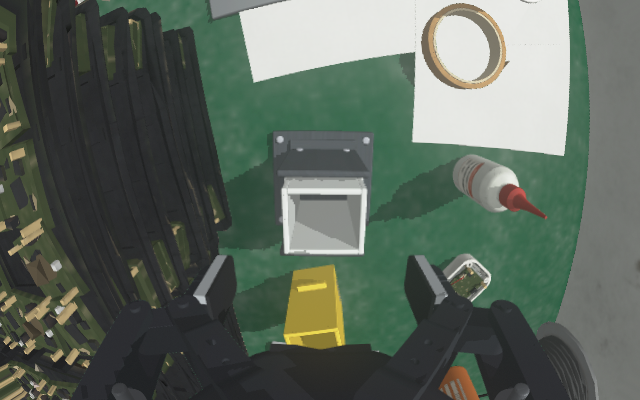

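The white tube is centred between the fingers at (325,215), with the ribs and cheeks as expected. Descending and gripping.

Emit:
{"fn": "play_rows", "kwargs": {"grip_force": 40, "targets": [{"fingers":1,"x":0,"y":0,"z":0.024,"wx":0,"wy":0,"wz":0},{"fingers":1,"x":0,"y":0,"z":0.048,"wx":0,"wy":0,"wz":0},{"fingers":1,"x":0,"y":0,"z":0.072,"wx":0,"wy":0,"wz":0},{"fingers":1,"x":0,"y":0,"z":0.097,"wx":0,"wy":0,"wz":0},{"fingers":1,"x":0,"y":0,"z":0.097,"wx":0,"wy":0,"wz":0},{"fingers":1,"x":0,"y":0,"z":0.097,"wx":0,"wy":0,"wz":0},{"fingers":-1,"x":0,"y":0,"z":0.097,"wx":0,"wy":0,"wz":0},{"fingers":-1,"x":0,"y":0,"z":0.097,"wx":0,"wy":0,"wz":0},{"fingers":-1,"x":0,"y":0,"z":0.097,"wx":0,"wy":0,"wz":0},{"fingers":-1,"x":0,"y":0,"z":0.097,"wx":0,"wy":0,"wz":0},{"fingers":-1,"x":0,"y":0,"z":0.097,"wx":0,"wy":0,"wz":0},{"fingers":-1,"x":0,"y":0,"z":0.097,"wx":0,"wy":0,"wz":0},{"fingers":-1,"x":0,"y":0,"z":0.097,"wx":0,"wy":0,"wz":0},{"fingers":-1,"x":0,"y":0,"z":0.097,"wx":0,"wy":0,"wz":0}]}}

```text
time: 3.43
ee_pos: [0.639, 0.0401, 0.0879]
tcp_rot: [179.8, -0.0, 82.0]
wrist_force: [-0.9, 0.4, 5.3]
opening: 0.0559
```

```bash
python3 - <<'E'
from h import *
p,d=shot('wrist','w2')
E
```

```text
(no output)
```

View pics/w2.png

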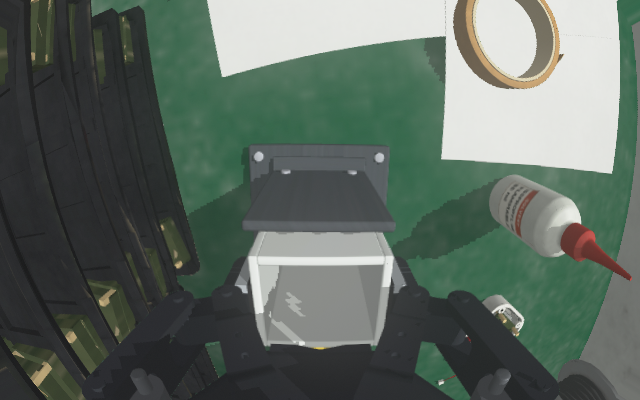

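The sleeve is gripped on its x faces (opening 55.9 mm). Lifting.

Emit:
{"fn": "play_rows", "kwargs": {"targets": [{"fingers":-1,"x":0,"y":0,"z":-0.008,"wx":0,"wy":0,"wz":0},{"fingers":-1,"x":0,"y":0,"z":-0.024,"wx":0,"wy":0,"wz":0},{"fingers":-1,"x":0,"y":0,"z":-0.044,"wx":0,"wy":0,"wz":0},{"fingers":-1,"x":0,"y":0,"z":-0.066,"wx":0,"wy":0,"wz":0},{"fingers":-1,"x":0,"y":0,"z":-0.088,"wx":0,"wy":0,"wz":0},{"fingers":-1,"x":0,"y":0,"z":-0.11,"wx":0,"wy":0,"wz":0},{"fingers":-1,"x":0,"y":0,"z":-0.13,"wx":0,"wy":0,"wz":0},{"fingers":-1,"x":0,"y":0,"z":-0.14,"wx":0,"wy":0,"wz":0},{"fingers":-1,"x":0,"y":0,"z":-0.14,"wx":0,"wy":0,"wz":0}]}}

```text
time: 4.23
ee_pos: [0.6388, 0.0401, 0.2288]
tcp_rot: [179.7, -0.1, 82.0]
wrist_force: [-1.0, -0.0, -0.4]
opening: 0.0556
```

```bash
python3 - <<'E'
from h import *
np.set_printoptions(precision=4,suppress=True)
o=bot.get_obs();print(o['q'])
p,d=shot('scene','s2');c=cloud('scene',d)
cv2.imwrite('pics/s2c.png',cv2.resize(p[150:360,200:420],None,fx=3,fy=2.7))
m=(c[...,0]>.53)&(c[...,0]<.68)&(c[...,1]>.2)&(c[...,1]<.37)&(c[...,2]>.0035)&(c[...,2]<.009)
hsv=p.astype(int); g=m&(p.max(-1)<130)
print(cv2.minAreaRect((c[g][:,:2]*1000).astype(np.float32)), np.median(c[g],0),g.sum())
print([(r['point'],r['confidence'],ray_z('scene',*r['point'],0)) for r in bot.place_of('pad','scene')])
r=bot.outline_of('pad','scene')[0];reg=r['region'];q=c[reg&(abs(c[...,2]-.006)<.006)];print(r['confidence'],q.mean(0),cv2.minAreaRect((q[:,:2]*1000).astype(np.float32)))
# stacks extents
m=(c[...,2]>.15)&(c[...,2]<.245)&(c[...,0]>.2)&(c[...,0]<.56)&(abs(c[...,1])<.4);print(c[m].min(0),c[m].max(0))
E
```

```text
[  3.5875  17.3417  22.8879  95.2738   0.0007 101.5888]
((599.7681884765625, 284.2440490722656), (134.68605041503906, 156.47616577148438), 2.305781364440918) [0.6066 0.2913 0.0068] 1043
[([311.7, 347.5], 0.62, array([0.6061, 0.2908, 0.    ])), ([271.8, 261.1], 0.21, array([0.7992, 0.0189, 0.    ]))]
0.78 [0.6091 0.2892 0.007 ] ((607.3729248046875, 285.3634338378906), (123.6212387084961, 120.69436645507812), 2.2687113285064697)
[ 0.2277 -0.2335  0.1502] [0.5419 0.2462 0.2442]
```

View pics/s2c.png

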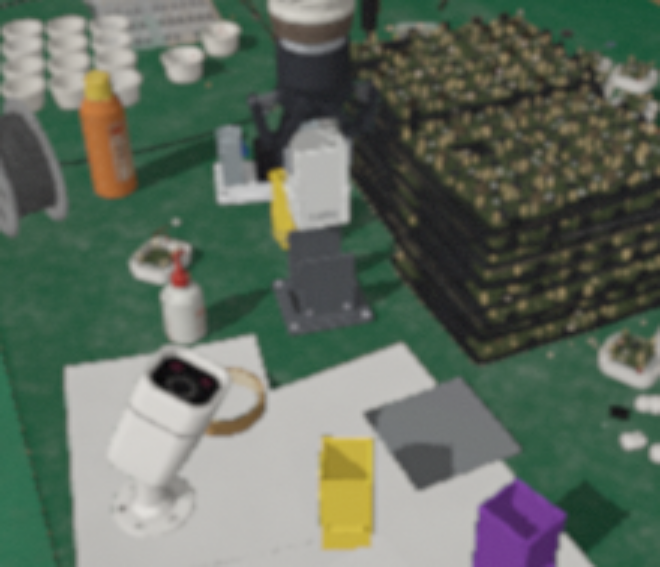

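The sleeve is held upright and clear of the rack. The pad is at about (0.607, 0.286). I'll carry it there while turning +48°, so that the regrasp and the jig both stay within J6's range.

Emit:
{"fn": "play_rows", "kwargs": {"targets": [{"fingers":-1,"x":0.012,"y":-0.003,"z":0,"wx":0,"wy":0,"wz":-2},{"fingers":-1,"x":0.034,"y":-0.007,"z":0,"wx":0,"wy":0,"wz":-7},{"fingers":-1,"x":0.06,"y":-0.013,"z":0,"wx":0,"wy":0,"wz":-12},{"fingers":-1,"x":0.088,"y":-0.019,"z":0,"wx":0,"wy":0,"wz":-17},{"fingers":-1,"x":0.116,"y":-0.025,"z":0,"wx":0,"wy":0,"wz":-22},{"fingers":-1,"x":0.144,"y":-0.031,"z":0,"wx":0,"wy":0,"wz":-27},{"fingers":-1,"x":0.172,"y":-0.037,"z":0,"wx":0,"wy":0,"wz":-33},{"fingers":-1,"x":0.2,"y":-0.043,"z":0,"wx":0,"wy":0,"wz":-39},{"fingers":-1,"x":0.226,"y":-0.049,"z":0,"wx":0,"wy":0,"wz":-44},{"fingers":-1,"x":0.24,"y":-0.052,"z":0,"wx":0,"wy":0,"wz":-47},{"fingers":-1,"x":0.243,"y":-0.053,"z":0,"wx":0,"wy":0,"wz":-48},{"fingers":-1,"x":0.243,"y":-0.053,"z":0.02,"wx":0,"wy":0,"wz":-48},{"fingers":-1,"x":0.243,"y":-0.053,"z":0.045,"wx":0,"wy":0,"wz":-48},{"fingers":-1,"x":0.243,"y":-0.053,"z":0.07,"wx":0,"wy":0,"wz":-48},{"fingers":-1,"x":0.243,"y":-0.053,"z":0.095,"wx":0,"wy":0,"wz":-48},{"fingers":-1,"x":0.243,"y":-0.053,"z":0.11,"wx":0,"wy":0,"wz":-48},{"fingers":-1,"x":0.243,"y":-0.053,"z":0.12,"wx":0,"wy":0,"wz":-48},{"fingers":-1,"x":0.243,"y":-0.053,"z":0.12,"wx":0,"wy":0,"wz":-48},{"fingers":-1,"x":0.243,"y":-0.053,"z":0.12,"wx":0,"wy":0,"wz":-48}]}}

```text
time: 5.97
ee_pos: [0.6191, 0.2878, 0.1052]
tcp_rot: [-180.0, -0.0, 130.0]
wrist_force: [0.2, 1.0, -0.6]
opening: 0.0556
```

```bash
python3 - <<'E'
from h import *
np.set_printoptions(precision=4,suppress=True)
o=bot.get_obs();print(o['q'],o['ee_pos'],o['tcp_rot'],o['wrist_force'])
p,d=shot('wrist','w3')
p,d=shot('scene','s3');cv2.imwrite('pics/s3c.png',cv2.resize(p[150:360,200:420],None,fx=3,fy=2.7))
E
```

```text
[24.9318 22.9029 16.3384 83.4781 -0.0027 74.9386] [0.6191 0.2878 0.1052] [-179.9582   -0.0085  129.9932] [ 0.2205  1.0072 -0.5573]
```

View pics/w3.png

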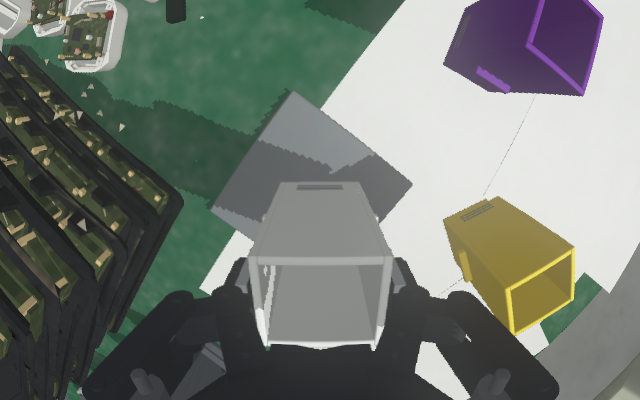

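View pics/s3c.png

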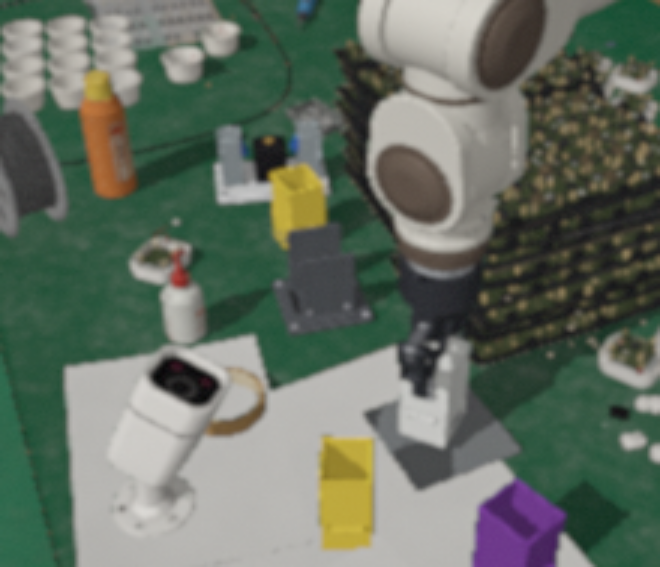

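The sleeve is above the pad, with its foot about 25 mm above the bench. Lowering and releasing.

Emit:
{"fn": "play_rows", "kwargs": {"targets": [{"fingers":-1,"x":0,"y":0,"z":0.006,"wx":0,"wy":0,"wz":0},{"fingers":-1,"x":0,"y":0,"z":0.012,"wx":0,"wy":0,"wz":0},{"fingers":-1,"x":0,"y":0,"z":0.016,"wx":0,"wy":0,"wz":0},{"fingers":-1,"x":0,"y":0,"z":0.0185,"wx":0,"wy":0,"wz":0},{"fingers":-1,"x":0,"y":0,"z":0.0195,"wx":0,"wy":0,"wz":0},{"fingers":-1,"x":0,"y":0,"z":0.0195,"wx":0,"wy":0,"wz":0},{"fingers":-1,"x":0,"y":0,"z":0.0195,"wx":0,"wy":0,"wz":0}]}}

```text
time: 6.65
ee_pos: [0.6192, 0.2879, 0.086]
tcp_rot: [-180.0, 0.0, 130.0]
wrist_force: [-1.5, -1.1, 2.8]
opening: 0.0554
```

Emit:
{"fn": "play_rows", "kwargs": {"targets": [{"fingers":0.5,"x":0,"y":0,"z":0.0,"wx":0,"wy":0,"wz":0},{"fingers":1,"x":0,"y":0,"z":0.0,"wx":0,"wy":0,"wz":0},{"fingers":1,"x":0,"y":0,"z":0,"wx":0,"wy":0,"wz":0},{"fingers":1,"x":0,"y":0,"z":0,"wx":0,"wy":0,"wz":0},{"fingers":1,"x":0,"y":0,"z":0,"wx":0,"wy":0,"wz":0},{"fingers":1,"x":0,"y":0,"z":0,"wx":0,"wy":0,"wz":0},{"fingers":1,"x":0,"y":0,"z":-0.02,"wx":0,"wy":0,"wz":0},{"fingers":1,"x":0,"y":0,"z":-0.05,"wx":0,"wy":0,"wz":0},{"fingers":1,"x":0,"y":0,"z":-0.08,"wx":0,"wy":0,"wz":0},{"fingers":1,"x":0,"y":0,"z":-0.11,"wx":0,"wy":0,"wz":0},{"fingers":1,"x":0,"y":0,"z":-0.14,"wx":0,"wy":0,"wz":0},{"fingers":1,"x":0,"y":0,"z":-0.15,"wx":0,"wy":0,"wz":0},{"fingers":1,"x":0,"y":0,"z":-0.15,"wx":0,"wy":0,"wz":0}]}}

```text
time: 7.73
ee_pos: [0.6202, 0.2884, 0.2396]
tcp_rot: [179.7, 0.1, 130.0]
wrist_force: [0.4, 0.4, 0.1]
opening: 0.0851
```

```bash
python3 - <<'E'
from h import *
np.set_printoptions(precision=4,suppress=True)
k=bot.get_calibration('wrist');p,d=shot('wrist','w4');c=wcloud(d,k)
m=(c[...,0]>.56)&(c[...,0]<.68)&(c[...,1]>.23)&(c[...,1]<.35)&(c[...,2]>.105)&(c[...,2]<.125)
print(cv2.minAreaRect((c[m][:,:2]*1000).astype(np.float32)),np.median(c[m],0),c[m].max(0))
p,d=shot('scene','s4');cv2.imwrite('pics/s4c.png',cv2.resize(p[150:360,200:420],None,fx=3,fy=2.7))
E
```

```text
((618.4960327148438, 287.8669738769531), (56.56526565551758, 48.16289138793945), 39.916080474853516) [0.6183 0.2893 0.1159] [0.6549 0.3236 0.1188]
```

View pics/w4.png

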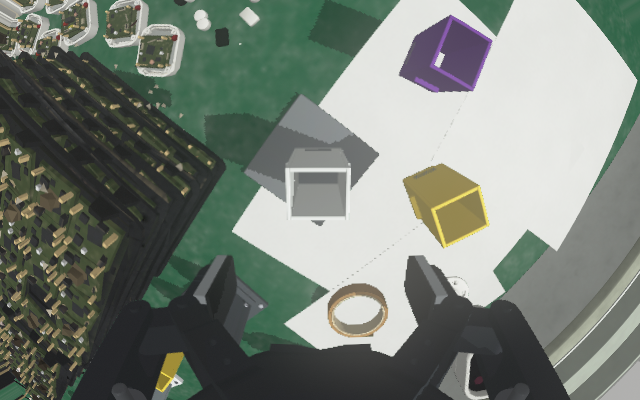

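View pics/s4c.png

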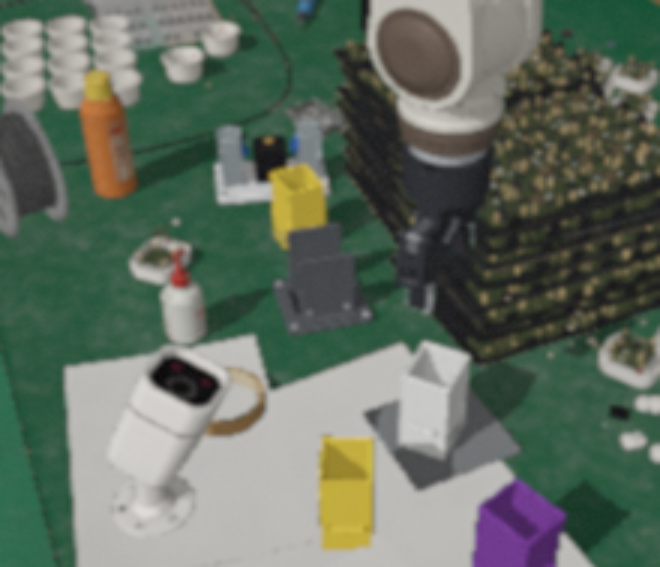

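The sleeve stands on the pad at (0.6185, 0.288), with its x axis at 39.9° and released. Before regrasping I'll fly over the jig to measure it closely.

Emit:
{"fn": "play_rows", "kwargs": {"targets": [{"fingers":1,"x":-0.01,"y":-0.009,"z":-0.01,"wx":0,"wy":0,"wz":2},{"fingers":1,"x":-0.03,"y":-0.026,"z":-0.02,"wx":0,"wy":0,"wz":5},{"fingers":1,"x":-0.057,"y":-0.049,"z":-0.03,"wx":0,"wy":0,"wz":8},{"fingers":1,"x":-0.085,"y":-0.074,"z":-0.03,"wx":0,"wy":0,"wz":11},{"fingers":1,"x":-0.114,"y":-0.099,"z":-0.03,"wx":0,"wy":0,"wz":14},{"fingers":1,"x":-0.143,"y":-0.124,"z":-0.03,"wx":0,"wy":0,"wz":17},{"fingers":1,"x":-0.172,"y":-0.149,"z":-0.03,"wx":0,"wy":0,"wz":20},{"fingers":1,"x":-0.2,"y":-0.174,"z":-0.03,"wx":0,"wy":0,"wz":23},{"fingers":1,"x":-0.229,"y":-0.199,"z":-0.03,"wx":0,"wy":0,"wz":26},{"fingers":1,"x":-0.258,"y":-0.224,"z":-0.03,"wx":0,"wy":0,"wz":29},{"fingers":1,"x":-0.287,"y":-0.249,"z":-0.03,"wx":0,"wy":0,"wz":32},{"fingers":1,"x":-0.316,"y":-0.274,"z":-0.03,"wx":0,"wy":0,"wz":34},{"fingers":1,"x":-0.345,"y":-0.299,"z":-0.03,"wx":0,"wy":0,"wz":36},{"fingers":1,"x":-0.374,"y":-0.324,"z":-0.03,"wx":0,"wy":0,"wz":38},{"fingers":1,"x":-0.403,"y":-0.349,"z":-0.03,"wx":0,"wy":0,"wz":39},{"fingers":1,"x":-0.43,"y":-0.372,"z":-0.03,"wx":0,"wy":0,"wz":40},{"fingers":1,"x":-0.445,"y":-0.386,"z":-0.03,"wx":0,"wy":0,"wz":40},{"fingers":1,"x":-0.452,"y":-0.392,"z":-0.03,"wx":0,"wy":0,"wz":40},{"fingers":1,"x":-0.452,"y":-0.392,"z":-0.03,"wx":0,"wy":0,"wz":40},{"fingers":1,"x":-0.452,"y":-0.392,"z":-0.03,"wx":0,"wy":0,"wz":40}]}}

```text
time: 9.5
ee_pos: [0.6091, -0.3101, 0.265]
tcp_rot: [-179.9, -0.1, 89.9]
wrist_force: [0.2, 0.6, 0.6]
opening: 0.0854
```

```bash
python3 - <<'E'
from h import *
np.set_printoptions(precision=4,suppress=True)
o=bot.get_obs();print(o['q'],o['ee_pos'],o['tcp_rot'],o['qd'])
k=bot.get_calibration('wrist');p,d=shot('wrist','w5');c=wcloud(d,k)
np.save('pics/w5_c.npy',c)
def box(b):
    x0,x1,y0,y1,z0,z1=b;return c[(c[...,0]>x0)&(c[...,0]<x1)&(c[...,1]>y0)&(c[...,1]<y1)&(c[...,2]>z0)&(c[...,2]<z1)]
for t,b in (('tower top',(.5,.72,-.33,-.15,.0935,.105)),('jig base',(.5,.72,-.33,-.15,.009,.015)),('spig',(.57,.64,-.27,-.19,.0765,.082))):
    q=box(b);print(t,len(q),cv2.minAreaRect((q[:,:2]*1000).astype(np.float32)),np.median(q,0)) if len(q)>3 else 0
print([(r['point'],r['confidence']) for r in bot.place_of('spigot_top','wrist')])
E
```

```text
[-26.9882  26.1432  38.4924 102.4398   0.0165  63.0896] [ 0.6091 -0.3101  0.265 ] [-179.9267   -0.0557   89.9222] [ 1.6726 -1.0662 -0.2844  0.0154  0.1319 -0.0718]
tower top 2453 ((575.642822265625, -223.90013122558594), (64.5446548461914, 193.63619995117188), 62.6765022277832) [ 0.565  -0.2359  0.0954]
jig base 4757 ((577.842041015625, -229.2956085205078), (98.32483673095703, 198.4268035888672), 70.7704086303711) [ 0.5991 -0.2265  0.0124]
spig 1031 ((609.33251953125, -240.38815307617188), (32.12276077270508, 59.15290832519531), 69.97906494140625) [ 0.5999 -0.2373  0.0783]
[([111.8, 311.4], 0.76)]
```

View pics/w5.png

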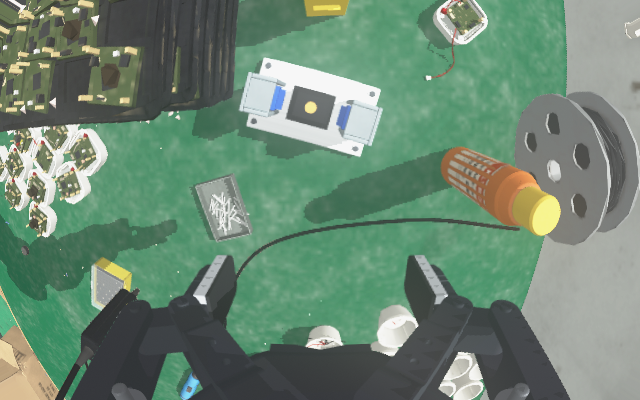

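The jig shows clearly at wrist (312,107), between light towers at (263,92) and (360,122). I'll fit its parts.

```bash
python3 - <<'E'
from h import *
np.set_printoptions(precision=4,suppress=True)
c=np.load('pics/w5_c.npy');p=cv2.imread('pics/w5.png').astype(int)
v,u=np.mgrid[:400,:640]
roi=(u>238)&(u<385)&(v>50)&(v<165)
def rect(m,t):
    m=cv2.morphologyEx(m.astype(np.uint8),cv2.MORPH_OPEN,np.ones((3,3)))>0
    q=c[m];r=cv2.minAreaRect((q[:,:2]*1000).astype(np.float32));print(t,len(q),r,'z',np.median(q[:,2]),'mean',q.mean(0));return q
dark=p.max(-1)<80
rect(roi&dark&(c[...,2]>.0755)&(c[...,2]<.081)&(abs(c[...,0]-.6)<.03)&(abs(c[...,1]+.237)<.03),'spigot top face')
tt=roi&(c[...,2]>.0925)&(c[...,2]<.098)
a=rect(tt&(u<300),'tower L');b=rect(tt&(u>325),'tower R');rect(tt,'towers')
base=roi&(c[...,2]>.0105)&(c[...,2]<.0145)&(p.min(-1)>100);rect(base,'base')
sp=roi&dark&(c[...,2]>.02)&(c[...,2]<.081);rect(sp,'spigot whole')
print(sorted(set(np.round(c[roi&dark&(c[...,2]>.06)][:,2],3))))
E
```

```text
spigot top face 0 ((0.0, 0.0), (0.0, 0.0), 0.0) z nan mean [nan nan nan]
tower L 1200 ((548.2230224609375, -221.93264770507812), (40.385711669921875, 30.58388900756836), 74.39222717285156) z 0.09531411525153266 mean [ 0.5486 -0.2219  0.0953]
tower R 1217 ((649.841064453125, -251.0670623779297), (40.763179779052734, 30.416479110717773), 73.68885803222656) z 0.09534478908592436 mean [ 0.6498 -0.2508  0.0953]
towers 2417 ((598.9248046875, -236.33892822265625), (40.80147171020508, 136.31661987304688), 73.85616302490234) z 0.09532815625602675 mean [ 0.5995 -0.2365  0.0953]
base 4475 ((598.7523803710938, -236.5286407470703), (90.50897979736328, 150.11288452148438), 74.3764419555664) z 0.012410670215391217 mean [ 0.5992 -0.2346  0.0124]
spigot whole 0 ((0.0, 0.0), (0.0, 0.0), 0.0) z nan mean [nan nan nan]
[]
  return _methods._mean(a, axis=axis, dtype=dtype,
  ret = ret.dtype.type(ret / rcount)
<stdin>:8: RuntimeWarning: Mean of empty slice.
  ret = um.true_divide(
```

```bash
python3 - <<'E'
from h import *
np.set_printoptions(precision=4,suppress=True)
bot.camera('side')
for i in range(2):
    o=bot.get_obs();print(o['time'],o['ee_pos'],o['tcp_rot'],o['qd'][:3])
    k=bot.get_calibration('wrist');p,d=shot('wrist','w6');c=wcloud(d,k)
    v,u=np.mgrid[:400,:640];roi=(u>238)&(u<385)&(v>50)&(v<165)
    for t,m in (('towers',roi&(c[...,2]>.0925)&(c[...,2]<.098)),('base',roi&(c[...,2]>.0105)&(c[...,2]<.0145)&(p.min(-1)>100))):
        m=cv2.morphologyEx(m.astype(np.uint8),cv2.MORPH_OPEN,np.ones((3,3)))>0
        q=c[m];print(t,cv2.minAreaRect((q[:,:2]*1000).astype(np.float32)))
    m=roi&(p.max(-1)<100)&(c[...,2]>.07)&(c[...,2]<.09);q=c[m];print('spig',len(q),cv2.minAreaRect((q[:,:2]*1000).astype(np.float32)) if len(q)>5 else '',p[90,305],c[90,305],p[120,320],c[120,320])
E
```

```text
9.65 [ 0.6098 -0.3087  0.2661] [179.9938  -0.0097  90.0753] [ 0.0139 -0.1991  0.2251]
towers ((598.89990234375, -236.6936798095703), (40.963802337646484, 136.63027954101562), 74.0916748046875)
base ((598.9246826171875, -236.3553924560547), (90.8726806640625, 150.06932067871094), 74.40499114990234)
spig 80 ((590.8545532226562, -251.1901092529297), (5.934317588806152, 34.48957824707031), 63.6110954284668) [114 114 110] [ 0.5942 -0.2175  0.0738] [109 109 105] [ 0.6097 -0.2487  0.0785]
9.7 [ 0.6098 -0.3087  0.2662] [179.9851  -0.0027  90.0871] [0.0215 0.0867 0.2975]
towers ((599.0245361328125, -236.41036987304688), (40.288002014160156, 136.457275390625), 74.10198211669922)
base ((599.2341918945312, -236.83511352539062), (90.6728515625, 150.76588439941406), 74.23931884765625)
spig 80 ((590.375244140625, -251.03823852539062), (7.225250720977783, 35.52204132080078), 61.291385650634766) [114 114 110] [ 0.5943 -0.2176  0.0744] [109 109 105] [ 0.6098 -0.2487  0.0797]
```

Jig: centre (0.599, −0.2366), angle −15.8°. Going back to the sleeve with the tool yaw at 40°, so the jaws close on its y faces.

Emit:
{"fn": "play_rows", "kwargs": {"targets": [{"fingers":1,"x":0.012,"y":0,"z":0,"wx":0,"wy":0,"wz":1},{"fingers":1,"x":0.038,"y":0.001,"z":0,"wx":0,"wy":0,"wz":4},{"fingers":1,"x":0.074,"y":0.001,"z":0,"wx":0,"wy":0,"wz":7},{"fingers":1,"x":0.112,"y":0.002,"z":0,"wx":0,"wy":0,"wz":10},{"fingers":1,"x":0.15,"y":0.002,"z":0,"wx":0,"wy":0,"wz":13},{"fingers":1,"x":0.188,"y":0.003,"z":0,"wx":0,"wy":0,"wz":16},{"fingers":1,"x":0.226,"y":0.004,"z":0,"wx":0,"wy":0,"wz":19},{"fingers":1,"x":0.264,"y":0.004,"z":0,"wx":0,"wy":0,"wz":22},{"fingers":1,"x":0.302,"y":0.005,"z":0,"wx":0,"wy":0,"wz":25},{"fingers":1,"x":0.34,"y":0.006,"z":0,"wx":0,"wy":0,"wz":28},{"fingers":1,"x":0.378,"y":0.006,"z":0,"wx":0,"wy":0,"wz":31},{"fingers":1,"x":0.416,"y":0.007,"z":0,"wx":0,"wy":0,"wz":34},{"fingers":1,"x":0.454,"y":0.007,"z":0,"wx":0,"wy":0,"wz":37},{"fingers":1,"x":0.492,"y":0.008,"z":0,"wx":0,"wy":0,"wz":41},{"fingers":1,"x":0.53,"y":0.008,"z":0,"wx":0,"wy":0,"wz":44},{"fingers":1,"x":0.565,"y":0.009,"z":0,"wx":0,"wy":0,"wz":47},{"fingers":1,"x":0.588,"y":0.009,"z":0,"wx":0,"wy":0,"wz":49},{"fingers":1,"x":0.596,"y":0.009,"z":0,"wx":0,"wy":0,"wz":50},{"fingers":1,"x":0.596,"y":0.009,"z":0.01,"wx":0,"wy":0,"wz":50},{"fingers":1,"x":0.596,"y":0.009,"z":0.02,"wx":0,"wy":0,"wz":50}]}}

```text
time: 11.42
ee_pos: [0.618, 0.2879, 0.246]
tcp_rot: [180.0, -0.1, 40.2]
wrist_force: [0.2, -0.5, -0.2]
opening: 0.0856
```

```bash
python3 - <<'E'
from h import *
np.set_printoptions(precision=4,suppress=True)
bot.camera('side')
o=bot.get_obs();print(o['time'],o['q'],o['ee_pos'],o['tcp_rot'])
k=bot.get_calibration('wrist');p,d=shot('wrist','w7');c=wcloud(d,k)
m=(c[...,0]>.56)&(c[...,0]<.68)&(c[...,1]>.23)&(c[...,1]<.35)&(c[...,2]>.105)&(c[...,2]<.125)
print(cv2.minAreaRect((c[m][:,:2]*1000).astype(np.float32)),np.median(c[m],0))
E
```

```text
11.4667 [ 24.9331  24.7729  34.1743  99.5101   0.0018 164.812 ] [0.6177 0.2872 0.2435] [-179.9698    0.1044   40.1211]
((619.839599609375, 287.761962890625), (55.64229965209961, 48.667442321777344), 40.062889099121094) [0.6209 0.288  0.1158]
```

View pics/w7.png

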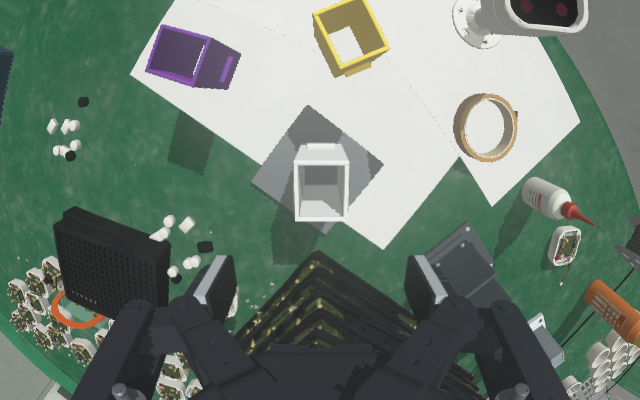

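The sleeve is aligned between the fingers at (322,190). Its rim is 49 mm across the jaws, so this is the plain-side grasp. Descending.

Emit:
{"fn": "play_rows", "kwargs": {"grip_force": 80, "targets": [{"fingers":1,"x":0.001,"y":0,"z":0.025,"wx":0,"wy":0,"wz":0},{"fingers":1,"x":0.001,"y":0,"z":0.055,"wx":0,"wy":0,"wz":0},{"fingers":1,"x":0.001,"y":0,"z":0.085,"wx":0,"wy":0,"wz":0},{"fingers":1,"x":0.001,"y":0,"z":0.115,"wx":0,"wy":0,"wz":0},{"fingers":1,"x":0.001,"y":0,"z":0.14,"wx":0,"wy":0,"wz":0},{"fingers":1,"x":0.001,"y":0,"z":0.154,"wx":0,"wy":0,"wz":0},{"fingers":1,"x":0.001,"y":0,"z":0.154,"wx":0,"wy":0,"wz":0},{"fingers":1,"x":0.001,"y":0,"z":0.154,"wx":0,"wy":0,"wz":0},{"fingers":-1,"x":0.001,"y":0,"z":0.154,"wx":0,"wy":0,"wz":0},{"fingers":-1,"x":0.001,"y":0,"z":0.154,"wx":0,"wy":0,"wz":0},{"fingers":-1,"x":0.001,"y":0,"z":0.154,"wx":0,"wy":0,"wz":0},{"fingers":-1,"x":0.001,"y":0,"z":0.154,"wx":0,"wy":0,"wz":0},{"fingers":-1,"x":0.001,"y":0,"z":0.154,"wx":0,"wy":0,"wz":0},{"fingers":-1,"x":0.001,"y":0,"z":0.154,"wx":0,"wy":0,"wz":0},{"fingers":-1,"x":0.001,"y":0,"z":0.154,"wx":0,"wy":0,"wz":0},{"fingers":-1,"x":0.001,"y":0,"z":0.154,"wx":0,"wy":0,"wz":0}]}}

```text
time: 12.85
ee_pos: [0.62, 0.287, 0.0937]
tcp_rot: [180.0, -0.2, 40.0]
wrist_force: [-1.4, 0.6, 5.8]
opening: 0.0468
```

```bash
python3 - <<'E'
from h import *
np.set_printoptions(precision=4,suppress=True)
o=bot.get_obs();print(o['time'],o['q'],o['ee_pos'],o['tcp_rot'],o['wrist_force'])
k=bot.get_calibration('wrist');p,d=shot('wrist','w8');c=wcloud(d,k)
E
```

```text
12.85 [ 24.8318  22.8465  14.9942  81.982    0.0246 164.8205] [0.62   0.287  0.0937] [179.9804  -0.1664  40.0114] [-1.4419  0.5817  5.8116]
```

View pics/w8.png

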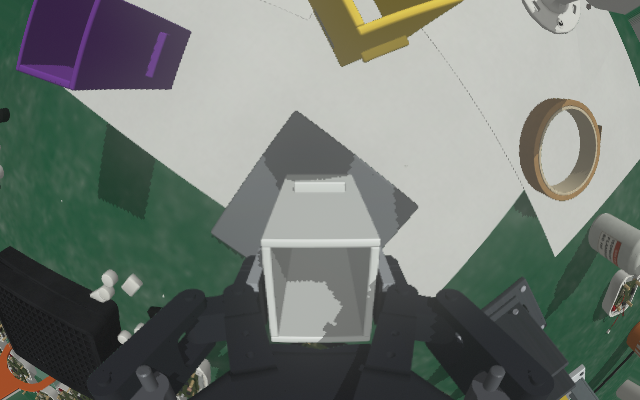

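Gripped on the plain sides (opening 46.8 mm). Lifting.

Emit:
{"fn": "play_rows", "kwargs": {"targets": [{"fingers":-1,"x":0,"y":0,"z":-0.008,"wx":0,"wy":0,"wz":0},{"fingers":-1,"x":0,"y":0,"z":-0.025,"wx":0,"wy":0,"wz":0},{"fingers":-1,"x":0,"y":0,"z":-0.05,"wx":0,"wy":0,"wz":0},{"fingers":-1,"x":0,"y":0,"z":-0.08,"wx":0,"wy":0,"wz":0},{"fingers":-1,"x":0,"y":0,"z":-0.11,"wx":0,"wy":0,"wz":0},{"fingers":-1,"x":0,"y":0,"z":-0.14,"wx":0,"wy":0,"wz":0},{"fingers":-1,"x":0,"y":0,"z":-0.155,"wx":0,"wy":0,"wz":0},{"fingers":-1,"x":0,"y":0,"z":-0.162,"wx":0,"wy":0,"wz":0},{"fingers":-1,"x":0,"y":0,"z":-0.162,"wx":0,"wy":0,"wz":0},{"fingers":-1,"x":0,"y":0,"z":-0.162,"wx":0,"wy":0,"wz":0}]}}

```text
time: 13.73
ee_pos: [0.6194, 0.2864, 0.2529]
tcp_rot: [-180.0, 0.1, 40.0]
wrist_force: [-0.3, -0.2, -1.6]
opening: 0.0471
```

```bash
cat > held.py <<'E'
from h import *
from scipy.spatial.transform import Rotation as R
np.set_printoptions(precision=4,suppress=True)
def held(name):
    o=bot.get_obs();k=bot.get_calibration('wrist');p,d=shot('wrist',name);c=wcloud(d,k)
    Rt=R.from_euler('xyz',o['tcp_rot'],degrees=True).as_matrix()
    t=(c-o['ee_pos'])@Rt   # tool frame
    m=(abs(t[...,0])<.045)&(abs(t[...,1])<.024)&(t[...,2]<-.012)&(t[...,2]>-.05)&(p.min(-1)>150)&(d>0)
    q=t[m];zt=np.percentile(q[:,2],10)
    q2=q[q[:,2]<zt+.006]
    print(o['time'],o['ee_pos'],o['tcp_rot'],o['q'],'rim z',zt,len(q2),cv2.minAreaRect((q2[:,:2]*1000).astype(np.float32)),q2.min(0),q2.max(0))
    # front face (x+ side): plane
    f=t[(abs(t[...,1])<.02)&(t[...,2]>-.01)&(t[...,2]<.03)&(t[...,0]>.02)&(t[...,0]<.04)]
    if len(f)>20: 
        A=np.c_[f[:,1:],np.ones(len(f))];print('front face x = %.4f*y+%.4f*z+%.4f'%tuple(np.linalg.lstsq(A,f[:,0],rcond=None)[0]),len(f))
    return p,d,t
E
python3 -c "
from held import *
held('w9')"
```

```text
13.7333 [0.6194 0.2864 0.2529] [-179.9881    0.0504   39.9975] [ 24.8147  25.3077  35.9636 100.7077  -0.0017 164.8173] rim z -0.02342499887333031 3891 ((0.24109268188476562, 0.06292915344238281), (56.908748626708984, 47.80807876586914), 0.0726410523056984) [-0.0282 -0.0239 -0.025 ] [ 0.0287  0.024  -0.0174]
front face x = 0.0004*y+-0.0016*z+0.0278 2349
```

View pics/w9.png

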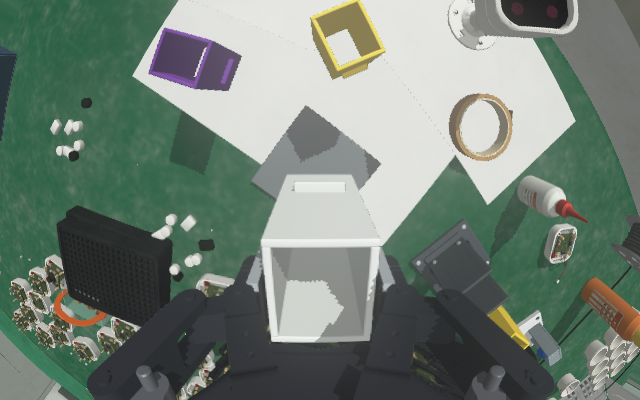

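The sleeve is centred within 0.3 mm of the TCP and straight, with its foot 87.5 mm ahead of the TCP. Carrying it to above the jig.

Emit:
{"fn": "play_rows", "kwargs": {"targets": [{"fingers":-1,"x":-0.006,"y":0.007,"z":0,"wx":0,"wy":0,"wz":0},{"fingers":-1,"x":-0.02,"y":0.022,"z":0,"wx":0,"wy":0,"wz":2},{"fingers":-1,"x":-0.04,"y":0.044,"z":0,"wx":0,"wy":0,"wz":5},{"fingers":-1,"x":-0.062,"y":0.068,"z":0,"wx":0,"wy":0,"wz":8},{"fingers":-1,"x":-0.084,"y":0.0925,"z":0,"wx":0,"wy":0,"wz":11},{"fingers":-1,"x":-0.106,"y":0.117,"z":0,"wx":0,"wy":0,"wz":14},{"fingers":-1,"x":-0.128,"y":0.141,"z":0,"wx":0,"wy":0,"wz":17},{"fingers":-1,"x":-0.15,"y":0.165,"z":0,"wx":0,"wy":0,"wz":21},{"fingers":-1,"x":-0.172,"y":0.1895,"z":0,"wx":0,"wy":0,"wz":25},{"fingers":-1,"x":-0.194,"y":0.2135,"z":0,"wx":0,"wy":0,"wz":29},{"fingers":-1,"x":-0.216,"y":0.238,"z":0,"wx":0,"wy":0,"wz":33},{"fingers":-1,"x":-0.238,"y":0.262,"z":0,"wx":0,"wy":0,"wz":37},{"fingers":-1,"x":-0.26,"y":0.2865,"z":0,"wx":0,"wy":0,"wz":41},{"fingers":-1,"x":-0.282,"y":0.3105,"z":0,"wx":0,"wy":0,"wz":45},{"fingers":-1,"x":-0.304,"y":0.335,"z":0,"wx":0,"wy":0,"wz":48},{"fingers":-1,"x":-0.326,"y":0.359,"z":0,"wx":0,"wy":0,"wz":51},{"fingers":-1,"x":-0.342,"y":0.3765,"z":0,"wx":0,"wy":0,"wz":54},{"fingers":-1,"x":-0.35,"y":0.3855,"z":0,"wx":0,"wy":0,"wz":55.8},{"fingers":-1,"x":-0.352,"y":0.3875,"z":0,"wx":0,"wy":0,"wz":55.8},{"fingers":-1,"x":-0.352,"y":0.3875,"z":0,"wx":0,"wy":0,"wz":55.8}]}}

```text
time: 15.45
ee_pos: [0.5983, -0.2371, 0.2529]
tcp_rot: [-180.0, 0.1, -15.8]
wrist_force: [0.2, 0.2, -1.5]
opening: 0.0471
```

```bash
python3 - <<'E'
from held import *
bot.camera('side');bot.camera('side')
p,d,t=held('w10')
k=bot.get_calibration('wrist');c=wcloud(d,k)
m=(c[...,2]>.0925)&(c[...,2]<.098)&(c[...,0]>.54)&(c[...,1]<-.18)&(c[...,1]>-.29)
q=c[m];print('tower',cv2.minAreaRect((q[:,:2]*1000).astype(np.float32)),len(q))
E
```

```text
15.55 [ 0.5987 -0.2356  0.2535] [-179.9782    0.036   -15.691 ] [-21.4898  18.9453  27.6817  98.7745   0.018  174.2012] rim z -0.023433282753497247 3868 ((0.4057903289794922, -0.01220703125), (47.88322830200195, 56.73092269897461), 89.94100189208984) [-0.028  -0.024  -0.0247] [ 0.0288  0.0239 -0.0174]
front face x = -0.0001*y+-0.0013*z+0.0278 2338
tower ((650.480712890625, -250.7460479736328), (39.6033821105957, 29.58397102355957), 74.3555679321289) 1351
```

View pics/w10.png

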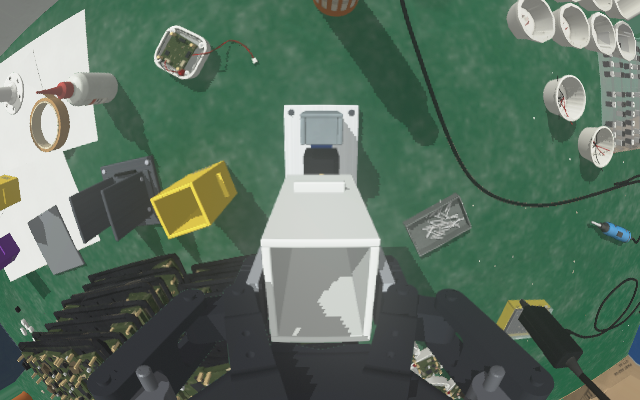

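The +x tower re-measures to a jig centre within 0.5 mm of the earlier value, so I'll correct by +0.4 mm in x and +0.7 mm in y while descending over the spigot's lead-in.

Emit:
{"fn": "play_rows", "kwargs": {"targets": [{"fingers":-1,"x":0.0004,"y":0.0007,"z":0.015,"wx":0,"wy":0,"wz":0.1},{"fingers":-1,"x":0.0004,"y":0.0007,"z":0.035,"wx":0,"wy":0,"wz":0.1},{"fingers":-1,"x":0.0004,"y":0.0007,"z":0.055,"wx":0,"wy":0,"wz":0.1},{"fingers":-1,"x":0.0004,"y":0.0007,"z":0.07,"wx":0,"wy":0,"wz":0.1},{"fingers":-1,"x":0.0004,"y":0.0007,"z":0.078,"wx":0,"wy":0,"wz":0.1},{"fingers":-1,"x":0.0004,"y":0.0007,"z":0.083,"wx":0,"wy":0,"wz":0.1},{"fingers":-1,"x":0.0004,"y":0.0007,"z":0.086,"wx":0,"wy":0,"wz":0.1},{"fingers":-1,"x":0.0004,"y":0.0007,"z":0.089,"wx":0,"wy":0,"wz":0.1},{"fingers":-1,"x":0.0004,"y":0.0007,"z":0.092,"wx":0,"wy":0,"wz":0.1},{"fingers":-1,"x":0.0004,"y":0.0007,"z":0.094,"wx":0,"wy":0,"wz":0.1},{"fingers":-1,"x":0.0004,"y":0.0007,"z":0.096,"wx":0,"wy":0,"wz":0.1},{"fingers":-1,"x":0.0004,"y":0.0007,"z":0.098,"wx":0,"wy":0,"wz":0.1},{"fingers":-1,"x":0.0004,"y":0.0007,"z":0.1,"wx":0,"wy":0,"wz":0.1},{"fingers":-1,"x":0.0004,"y":0.0007,"z":0.1,"wx":0,"wy":0,"wz":0.1}]}}

```text
time: 16.77
ee_pos: [0.5988, -0.2375, 0.1534]
tcp_rot: [-180.0, 0.0, -15.9]
wrist_force: [-0.0, -1.0, -1.1]
opening: 0.0468
```

```bash
python3 - <<'E'
from held import *
p,d,t=held('w11'); o=bot.get_obs(); print(o['wrist_force'],o['torque'])
p,d=shot('scene','s5');cv2.imwrite('pics/s5c.png',cv2.resize(p[130:290,220:400],None,fx=4,fy=3.7,interpolation=2)[:592,:720])
p,d=shot('wrist','w11')
E
```

```text
16.7667 [ 0.5988 -0.2375  0.1534] [-179.9975    0.0272  -15.9059] [-21.6315  17.2329  14.4035  87.1979  -0.0002 174.2745] rim z -0.023343617214642027 3865 ((0.34871864318847656, 0.11343193054199219), (47.88233184814453, 56.523807525634766), 89.61671447753906) [-0.0281 -0.024  -0.0249] [ 0.0287  0.024  -0.0173]
front face x = 0.0005*y+-0.0020*z+0.0277 2349
[-0.1803  0.0236 -1.5384] [-0.0074 -0.0137 -0.0081]
```

View pics/s5c.png

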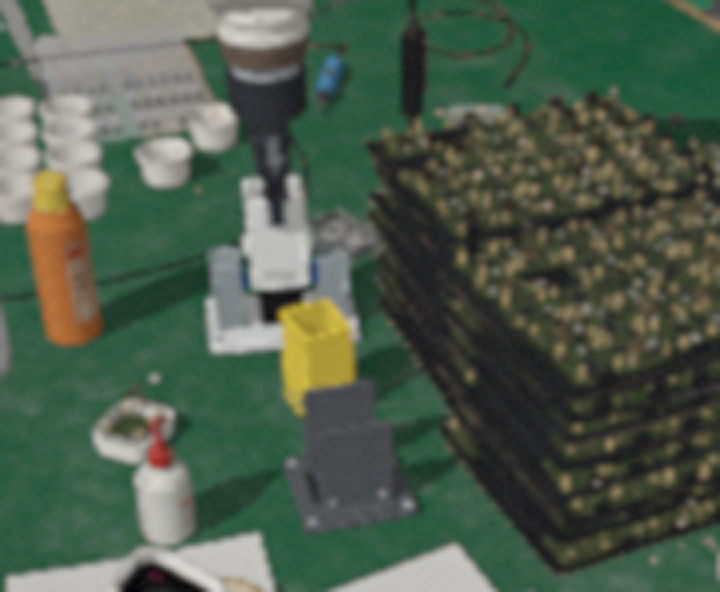

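View pics/w11.png

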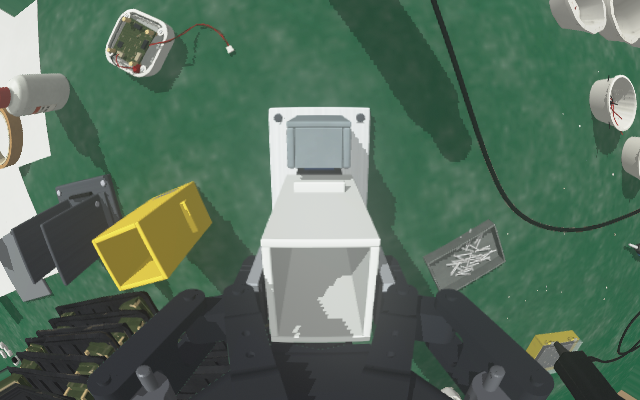

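The sleeve is about 12 mm over the spigot with no contact force, between the towers at scene-crop (280,260). I'll continue to just above the catches with a small y correction.

Emit:
{"fn": "play_rows", "kwargs": {"grip_force": 100, "targets": [{"fingers":-1,"x":0,"y":-0.0007,"z":0.003,"wx":0,"wy":0,"wz":0},{"fingers":-1,"x":0,"y":-0.0007,"z":0.008,"wx":0,"wy":0,"wz":0},{"fingers":-1,"x":0,"y":-0.0007,"z":0.014,"wx":0,"wy":0,"wz":0},{"fingers":-1,"x":0,"y":-0.0007,"z":0.02,"wx":0,"wy":0,"wz":0},{"fingers":-1,"x":0,"y":-0.0007,"z":0.026,"wx":0,"wy":0,"wz":0},{"fingers":-1,"x":0,"y":-0.0007,"z":0.03,"wx":0,"wy":0,"wz":0},{"fingers":-1,"x":0,"y":-0.0007,"z":0.032,"wx":0,"wy":0,"wz":0},{"fingers":-1,"x":0,"y":-0.0007,"z":0.032,"wx":0,"wy":0,"wz":0},{"fingers":-1,"x":0,"y":-0.0007,"z":0.032,"wx":0,"wy":0,"wz":0}]}}

```text
time: 17.67
ee_pos: [0.5992, -0.2368, 0.1218]
tcp_rot: [-180.0, 0.0, -15.9]
wrist_force: [-0.4, 0.5, -0.3]
opening: 0.0464
```

Emit:
{"fn": "play_rows", "kwargs": {"targets": [{"fingers":-1,"x":0,"y":0,"z":0.003,"wx":0,"wy":0,"wz":0},{"fingers":-1,"x":0,"y":0,"z":0.006,"wx":0,"wy":0,"wz":0},{"fingers":-1,"x":0,"y":0,"z":0.009,"wx":0,"wy":0,"wz":0},{"fingers":-1,"x":0,"y":0,"z":0.012,"wx":0,"wy":0,"wz":0},{"fingers":-1,"x":0,"y":0,"z":0.015,"wx":0,"wy":0,"wz":0},{"fingers":-1,"x":0,"y":0,"z":0.017,"wx":0,"wy":0,"wz":0},{"fingers":-1,"x":0,"y":0,"z":0.019,"wx":0,"wy":0,"wz":0},{"fingers":-1,"x":0,"y":0,"z":0.021,"wx":0,"wy":0,"wz":0},{"fingers":-1,"x":0,"y":0,"z":0.022,"wx":0,"wy":0,"wz":0},{"fingers":-1,"x":0,"y":0,"z":0.022,"wx":0,"wy":0,"wz":0},{"fingers":-1,"x":0,"y":0,"z":0.022,"wx":0,"wy":0,"wz":0}]}}

```text
time: 18.58
ee_pos: [0.5991, -0.2367, 0.0998]
tcp_rot: [-180.0, 0.0, -15.9]
wrist_force: [-0.6, 0.5, 4.3]
opening: 0.0468
```

```bash
python3 - <<'E'
from held import *
p,d,t=held('w12'); o=bot.get_obs(); print(o['wrist_force'],o['torque'])
p,d=shot('scene','s6');cv2.imwrite('pics/s6c.png',cv2.resize(p[170:230,260:330],None,fx=10,fy=10,interpolation=2)[:600,:700])
E
```

```text
18.5833 [ 0.5991 -0.2367  0.0998] [-179.9992    0.0004  -15.9001] [-21.5613  17.4417   8.7568  81.3156   0.0007 174.3388] rim z -0.02326677786700352 4407 ((-0.06221199035644531, 0.004871368408203125), (47.96388244628906, 57.13726043701172), 89.94684600830078) [-0.0286 -0.024  -0.0252] [ 0.0285  0.024  -0.0173]
front face x = -0.0038*y+-0.0299*z+0.0291 2597
[-0.6389 -0.0054  4.5663] [ 0.0304  0.1578 -0.0676]
```

View pics/s6c.png

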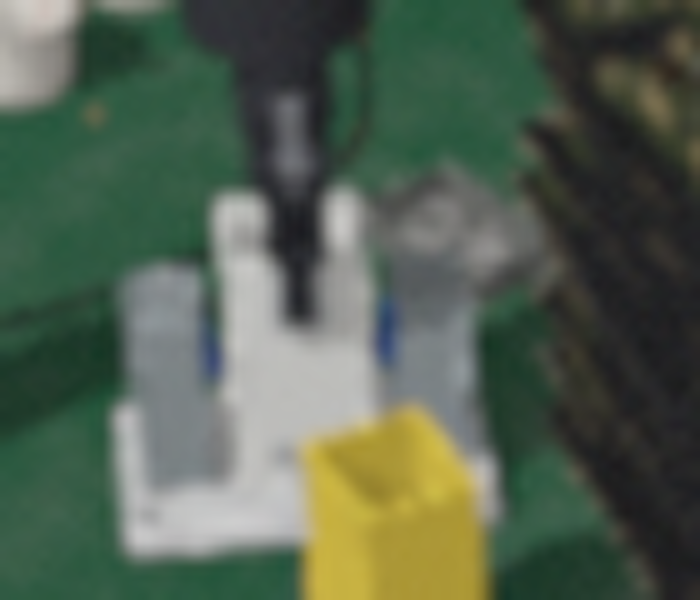

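View pics/w12.png

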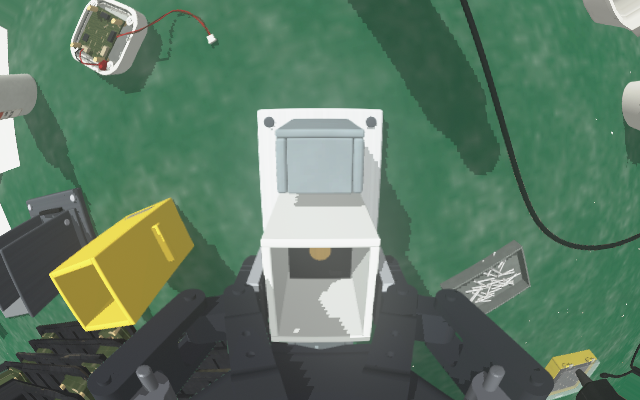

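It is near home, with the catches still visible. I'll press a little further to confirm it's seated.

Emit:
{"fn": "play_rows", "kwargs": {"targets": [{"fingers":-1,"x":0,"y":0,"z":0.001,"wx":0,"wy":0,"wz":0},{"fingers":-1,"x":0,"y":0,"z":0.002,"wx":0,"wy":0,"wz":0},{"fingers":-1,"x":0,"y":0,"z":0.002,"wx":0,"wy":0,"wz":0},{"fingers":-1,"x":0,"y":0,"z":0.002,"wx":0,"wy":0,"wz":0}]}}

```text
time: 19.02
ee_pos: [0.5993, -0.2368, 0.0997]
tcp_rot: [180.0, -0.1, -15.9]
wrist_force: [-4.8, 2.5, 15.5]
opening: 0.0467
```

Force rises without any movement, so it's on the seat (computed home TCP z is 0.0997). One firmer press, then release.

Emit:
{"fn": "play_rows", "kwargs": {"targets": [{"fingers":-1,"x":0,"y":0,"z":0.001,"wx":0,"wy":0,"wz":0},{"fingers":-1,"x":0,"y":0,"z":0.001,"wx":0,"wy":0,"wz":0},{"fingers":-1,"x":0,"y":0,"z":0.001,"wx":0,"wy":0,"wz":0},{"fingers":-1,"x":0,"y":0,"z":-0.002,"wx":0,"wy":0,"wz":0},{"fingers":-1,"x":0,"y":0,"z":-0.002,"wx":0,"wy":0,"wz":0},{"fingers":0.4,"x":0,"y":0,"z":-0.002,"wx":0,"wy":0,"wz":0},{"fingers":1,"x":0,"y":0,"z":-0.002,"wx":0,"wy":0,"wz":0},{"fingers":1,"x":0,"y":0,"z":-0.002,"wx":0,"wy":0,"wz":0},{"fingers":1,"x":0,"y":0,"z":-0.002,"wx":0,"wy":0,"wz":0},{"fingers":1,"x":0,"y":0,"z":-0.002,"wx":0,"wy":0,"wz":0},{"fingers":1,"x":0,"y":0,"z":-0.002,"wx":0,"wy":0,"wz":0},{"fingers":1,"x":0,"y":0,"z":-0.02,"wx":0,"wy":0,"wz":0},{"fingers":1,"x":0,"y":0,"z":-0.05,"wx":0,"wy":0,"wz":0},{"fingers":1,"x":0,"y":0,"z":-0.08,"wx":0,"wy":0,"wz":0},{"fingers":1,"x":0,"y":0,"z":-0.11,"wx":0,"wy":0,"wz":0},{"fingers":1,"x":0,"y":0,"z":-0.14,"wx":0,"wy":0,"wz":0},{"fingers":1,"x":0,"y":0,"z":-0.15,"wx":0,"wy":0,"wz":0},{"fingers":1,"x":0,"y":0,"z":-0.15,"wx":0,"wy":0,"wz":0},{"fingers":1,"x":0,"y":0,"z":-0.15,"wx":0,"wy":0,"wz":0}]}}

```text
time: 20.6
ee_pos: [0.5994, -0.2369, 0.2477]
tcp_rot: [180.0, -0.0, -15.9]
wrist_force: [0.0, -0.7, -1.0]
opening: 0.0857
```

```bash
python3 - <<'E'
from h import *
np.set_printoptions(precision=4,suppress=True)
bot.camera('side')
k=bot.get_calibration('wrist');p,d=shot('wrist','w13');c=wcloud(d,k)
m=(c[...,0]>.55)&(c[...,0]<.65)&(c[...,1]>-.29)&(c[...,1]<-.19)&(c[...,2]>.112)&(c[...,2]<.135)
q=c[m];print(cv2.minAreaRect((q[:,:2]*1000).astype(np.float32)),np.percentile(q[:,2],[10,50,90]))
p,d=shot('scene','s7');cv2.imwrite('pics/s7c.png',cv2.resize(p[170:230,260:330],None,fx=10,fy=10,interpolation=2)[:600,:700])
o=bot.get_obs();print(o['time'],o['ee_pos'],o['wrist_force'])
for cam in('scene','side'): print([(r['extent'],round(r['confidence'],2)) for r in bot.look_for('catch_a',cam)] if 0 else '')
E
```

```text
((599.2265625, -235.1675567626953), (48.356197357177734, 56.42840576171875), 74.15435028076172) [0.1151 0.122  0.1231]
20.75 [ 0.5987 -0.2366  0.2458] [-0.4537  0.5678 -1.0113]
```

View pics/s7c.png

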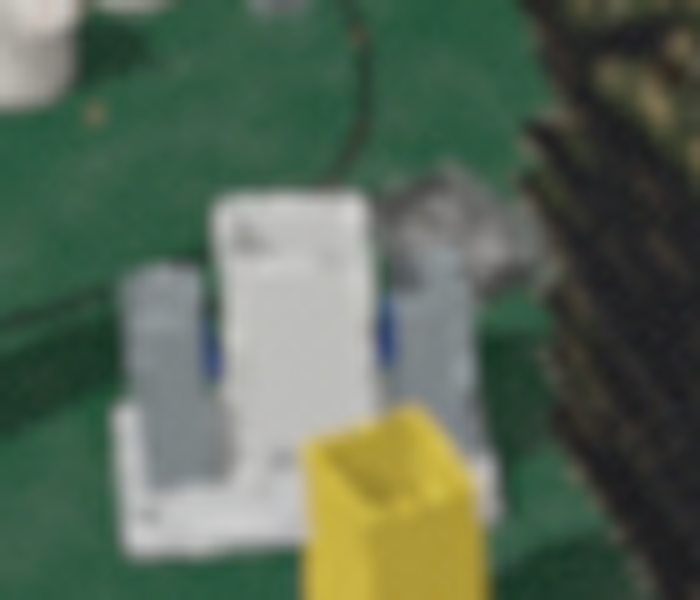

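View pics/w13.png

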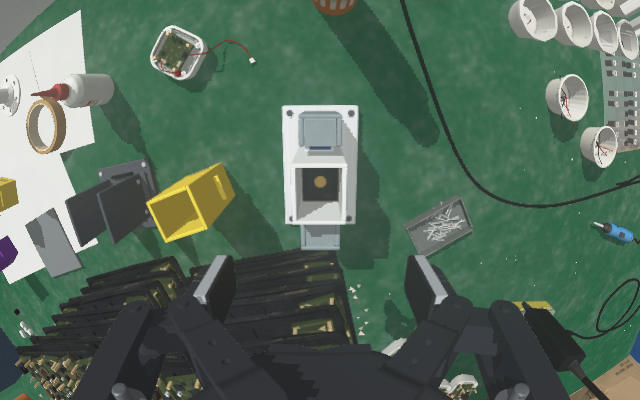

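The rim is at z = 0.122 (home is 0.012 + 0.110), centred on the jig, and both blue catches are sprung out. Handing in.

```bash
python3 -c "
from workcell import bot
print(bot.job_done(), bot.get_obs()['time'])"
```

```text
the job is handed in; nothing more can be done
the job is handed in; nothing more can be done
```

The white sleeve is on the jig, pressed home and released; I handed the job in at about 21 s of the 72 s allowed. No verdict was reported.

I lifted the sleeve from the rack by its ribbed sides, stood it on the grey pad and let go. I then took it again by its plain sides, slid it over the spigot and pressed until the force rose to about 15 N with no further movement. I gave it one firmer press before releasing.

**Last checks:**
- **Height:** the rim is at z = 0.122 m, which is exactly the home height.
- **Position:** the sleeve is centred within about 1.5 mm of the measured jig axis, and its angle matches the jig's to about half a degree.
- **Catches:** in the scene camera picture, both blue catches look sprung out against the sleeve. I judged this by eye only; I didn't measure the catch travel.
- **Arm:** the gripper is open, above the sleeve and touching nothing.
- **Bystanders:** the arm never came near the bottle or the camera back shell, and they look undisturbed in the pictures. I did not re-measure their positions at the end.

The only hitch was that the first move call was refused because its rows lacked some fields. It moved nothing.

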